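# Load specimen pots under the swing-arm camera and press their lids home

### The job

Swing the camera microscope well aside from the blue tray, put every specimen pot standing on the bench upright into a tray pocket of its own, and press each pot's lid down until it is fully home and no red neck shows. When all the pots are in and closed, swing the camera back so that its lens is over the middle of the tray and leave it there; leave everything else on the bench alone.

Things in the scene. Friction and masses are not known exactly. Their poses are not given: they have to be found in the camera images.
- camera_knob (a point): upright black knob (26 mm diameter, z 253 to 303 mm) on the camera head; point on its axis at z 283. Its +x axis points along the boom (30 mm wide, top at z 252) to the hinge, an upright post 300 mm away. Stiff (2 N at the knob), stays put; swings 70 deg from over the tray clockwise seen from above (to the robot's left). Head: white, 72 mm diameter; lens straight below the knob, z 150
- tray: fixed blue tray, 225 x 225 x 18 mm, origin at the centre of its underside, z up; four square pockets 68 x 68 mm, 10 mm deep, at x, y = +-52.5 mm along its own axes
- pocket0 (a point): centre of the floor of one of the four pockets of the tray (floor 8 mm above the bench, pocket rim 18 mm)
- pocket1 (a point): centre of the floor of one of the four pockets of the tray (floor 8 mm above the bench, pocket rim 18 mm)
- pocket2 (a point): centre of the floor of one of the four pockets of the tray (floor 8 mm above the bench, pocket rim 18 mm)
- pocket3 (a point): centre of the floor of one of the four pockets of the tray (floor 8 mm above the bench, pocket rim 18 mm)
- pot_yellow: loose specimen pot with a yellow lid: grey cylinder with paper label, 60 mm diameter, 46 mm tall to its rim, 150 g, origin at the centre of its underside, z up. The lid is a disc 52 mm in diameter, 10 mm thick, captive on the pot: top at 64 mm above the origin when raised 8 mm (a red neck 45 mm in diameter shows below it), at 56 mm when fully home
- lid_yellow (a joint): how far (m) the yellow lid has been pressed down: 0 = raised 8 mm, 0.008 = fully home on the rim. It moves stiffly (about 8 N straight down) and stays where it is left
- pot_green: loose specimen pot with a green lid: grey cylinder with paper label, 60 mm diameter, 46 mm tall to its rim, 150 g, origin at the centre of its underside, z up. The lid is a disc 52 mm in diameter, 10 mm thick, captive on the pot: top at 64 mm above the origin when raised 8 mm (a red neck 45 mm in diameter shows below it), at 56 mm when fully home
- lid_green (a joint): how far (m) the green lid has been pressed down: 0 = raised 8 mm, 0.008 = fully home on the rim. It moves stiffly (about 8 N straight down) and stays where it is left
- pot_white: loose specimen pot with a white lid: grey cylinder with paper label, 60 mm diameter, 46 mm tall to its rim, 150 g, origin at the centre of its underside, z up. The lid is a disc 52 mm in diameter, 10 mm thick, captive on the pot: top at 64 mm above the origin when raised 8 mm (a red neck 45 mm in diameter shows below it), at 56 mm when fully home
- lid_white (a joint): how far (m) the white lid has been pressed down: 0 = raised 8 mm, 0.008 = fully home on the rim. It moves stiffly (about 8 N straight down) and stays where it is left
- pot_black: loose specimen pot with a black lid: grey cylinder with paper label, 60 mm diameter, 46 mm tall to its rim, 150 g, origin at the centre of its underside, z up. The lid is a disc 52 mm in diameter, 10 mm thick, captive on the pot: top at 64 mm above the origin when raised 8 mm (a red neck 45 mm in diameter shows below it), at 56 mm when fully home
- lid_black (a joint): how far (m) the black lid has been pressed down: 0 = raised 8 mm, 0.008 = fully home on the rim. It moves stiffly (about 8 N straight down) and stays where it is left
- spatula: bystander, leave alone: lying spatula, 170 mm long; origin at its underside
- petri_dish: bystander, leave alone: glass dish, 90 mm diameter, 16 mm tall; origin at its underside
- loupe: bystander, leave alone: black loupe, 52 mm diameter, 45 mm tall; origin at its underside
- steel_mount: bystander, leave alone: steel specimen mount, 68 mm diameter, 30 mm tall; origin at its underside
- gauge_disc: bystander, leave alone: aluminium disc, 64 mm diameter, 10 mm thick; origin at its underside
- air_bulb: bystander, leave alone: black rubber air bulb, 60 mm diameter, 100 mm tall; origin at its underside

How it is judged:
By the outcome, as a careful person would: the job done as asked, in the order asked, and still so for the second after the job is handed in, with the robot touching nothing.
Of pot_yellow, pot_green, pot_white, pot_black only 3 to 4 are there at a start; the rules pass over those that are not, and their reading is None.
At some moment in a run one of pot_yellow, pot_green, pot_white, pot_black may be knocked a few centimetres aside while the robot is not near it.
Once in a run the grip may slacken for a moment while it holds something.
It also fails if it takes over 210 s, if anything falls off the work surface, if the arm or the gripper's body presses on something with over 40 N, if the wrist force passes 120 N, or if a joint passes its speed limit or range.

### The arm

A 7-joint arm with a two-finger parallel gripper is mounted at the origin on the work surface. World frame = base frame: x ahead of the robot, y to its left, z up, the work surface at z = 0. Lengths are in m, angles in rad, forces in N, time in s.
With the tool pointing down it reaches from about 0.425 to 1.025 m from the base axis. Payload 3.6 kg.
Tool frame: the origin (TCP) lies midway between the tips of the shut fingers; the grasp point (between the pads) lies ctrl.tcp_to_grasp behind it (ctrl.tcp_to_grasp is the distance from the TCP to the grasp point, in m); z points along the fingers, y is the line along which they close (so a half turn about z gives the same grasp; the last joint's range is limited). The gripper opens to 85 mm and grips with 20 to 120 N. Pads are 22 mm wide; open, the fingers measure 114 mm over their backs; the gripper's body (76 mm by 85 mm) begins 54 mm behind the grasp point. The pads swing forward as they close: fully open they stand 13 mm farther back than shut.
Start: joints at [1.038, 0.591, 0.048, 1.609, -0.033, 0.943, -0.034], TCP at [0.308, -0.656, 0.231] pointing down, gripper open.
Joint ranges: [-2.69, 2.69], [-0.47, 2.24], [-1.27, 1.36], [0.19, 2.51], [-1.53, 4.68], [0.08, 2.07], [-3.09, 3.09]. Speed limits (rad/s): [2.57, 2.57, 3.14, 3.14, 3.14, 3.14, 3.14].

### API

Orientations are given as a rotation vector (axis times angle).
In Python, from plant import ctrl gives the robot as it stands.
- The arm moves only by the tool send_rows, never from a script. Its argument "rows" is a list of rows, each a list of 7 numbers: the shift along the tool's x, y, z as a fraction of full scale, then the turn, a rotation vector about the tool's x, y, z as a fraction of full scale, then the opening, from -1 (shut) to 1 (fully open). In form: [[x, y, z, wx, wy, wz, jaw], ...]. A call has 1 to 8 rows; each row shifts and turns the commanded pose from where the row before left it, along the tool's axes as they then stand; what a row does not reach is not made up. Full scale, the value 1, is 0.08 m for a shift and 90 degrees for a turn. A row lasts 1/12 s, in which the tool goes at most 41.7 mm and 7.16 degrees, less where a joint would pass 70% of its speed; a pose out of reach is approached as far as the arm can. A call with a number of a shift or a turn outside -1 to 1 is refused whole. A call with a gripper value outside its range is refused whole. The fingers move at their own pace and stop on an object; the grip force is fixed at half the most. Time passes only in rows, so rows that do not move let the fingers close. It gives the time, the measured TCP pose, the force, the opening and the grip force at its end, in the units of the state.
- ctrl.get_obs(): the state, without advancing time (a new reading comes with each control period).
- ctrl.camera(name): name is "scene" or "side" or "wrist"; returns the picture (400x640x3 uint8, red, green, blue); there is no depth.
- ctrl.camera_model(name): a dict with "vfov" (degrees; the focal length in pixels is half the picture's height over the tangent of half this angle, whatever the lens; pixels are square), "cx", "cy" (the principal point, pixels), "k1" (the pictures are not rectified: a ray, as slopes to the right and down, at radius r is drawn at 1 + k1 r^2 times it, then the intrinsics apply), "R" (3x3) and "t" (3): a world point X has camera coordinates R X + t; the wrist camera has in their place "tool_from_camera" (4x4, takes a point from camera to tool coordinates, whose origin is the TCP and whose axes are the flange's). Camera axes: x right, y down, z forward; pixel columns grow to the right and rows downward; lengths in m; the calibration is good to about 2 mm. A picture is of the moment at which its call begins: read the wrist's pose just before it. camera_model takes no time and is no camera call.
- ctrl.sign_off(): hands the job in; it is judged then, once.
The state is a dict: "time": time; "q": joint angles; "qvel": joint speeds; "tau": joint torques, N m; "eef_pos": TCP position; "tool_rot": TCP orientation; "wrist_force": force on the tool from outside, world axes, zero at the start; "torque": the same for the moment, N m; "gripper_width": opening from 0.0 (shut) to 1.0 (fully open); "gripper_force": force on a finger pad.
Only numpy, scipy, OpenCV 4.12 (cv2) and the standard library are available. Lean on these libraries where they do the work, as an engineer would, in place of code of your own. Each camera call takes 0.05 s, during which the arm holds its last target. There are 200 camera calls.

## Working session

There is one attempt and no reset: what is moved stays moved. The work goes in short steps, Python scripts to look and compute and a tool call to move; the robot and the scene stay as the last step left them, time stands still between calls to the robot, and variables do not carry over. Pictures are saved under pics/ and viewed, at most 14 in all, crops included, and the job is handed in when it is done.

Besides the shell and the picture viewer there is one more tool, called after ">>>" as name(argument=value, ...), one argument or row to a line, values as JSON. send_rows: Moves the arm, as the interface text tells. Shift numbers are shares of 0.08 m and turn numbers shares of 90 degrees, none past 1 either way. Its arguments: {"type":"object","properties":{"rows":{"type":"array","items":{"type":"array","items":{"type":"number","minimum":-1,"maximum":1}}}},"required":["rows"]}

```bash
ls; mkdir -p pics; cat > h.py <<'E'
import numpy as np, cv2
from scipy.spatial.transform import Rotation as Rn
from plant import ctrl
def pose():
    o=ctrl.get_obs(); return np.array(o["eef_pos"]),Rn.from_rotvec(o["tool_rot"]).as_matrix(),o
def model(n):
    m=ctrl.camera_model(n); f=200/np.tan(np.radians(m["vfov"]/2))
    if n=="wrist":
        p,R,_=pose(); T=np.array(m["tool_from_camera"]); A=R@T[:3,:3]; c=p+R@T[:3,3]
        return f,m,A.T,-A.T@c
    return f,m,np.array(m["R"]),np.array(m["t"])
def snap(n,name):
    M=model(n); im=ctrl.camera(n); cv2.imwrite(f"pics/{name}.png",im[:,:,::-1]); return im,M
def toz(M,u,v,z):
    f,m,R,t=M; d=np.array([(u-m["cx"])/f,(v-m["cy"])/f]); s=d.copy()
    for _ in range(20): s=d/(1+m["k1"]*(s@s))
    r=R.T@np.array([s[0],s[1],1]); c=-R.T@t; return c+r*(z-c[2])/r[2]
def proj(M,X):
    f,m,R,t=M; c=R@np.asarray(X)+t; s=c[:2]/c[2]; s=s*(1+m["k1"]*(s@s)); return s*f+[m["cx"],m["cy"]]
E
python3 - <<'E'
from h import *
for n in("scene","side","wrist"):
    im,M=snap(n,n+"0"); print(n,M[0],M[1]["k1"],-M[2].T@M[3],M[2][2])
p,R,o=pose();print(p,R,o,ctrl.tcp_to_grasp)
E
```

```text
pics
scene 418.9060738589903 -0.08139935985566177 [ 0.96378748 -0.6911515   1.16123571] [-0.32985472  0.53940141 -0.77475285]
side 363.3657174102775 -0.0006494202915559464 [-0.08201374  0.75506521  0.77071795] [ 0.54157728 -0.66142507 -0.5188554 ]
wrist 276.975566261222 -0.015743648278687294 [ 0.38066442 -0.62076938  0.37318937] [-0.2834314  -0.132242   -0.94983088]
[ 0.30772218 -0.65572485  0.23036961] [[ 9.05251994e-01  4.24874219e-01 -8.51433361e-04]
 [ 4.24875063e-01 -9.05250589e-01  1.59763050e-03]
 [-9.19685403e-05 -1.80801100e-03 -9.99998361e-01]] {'time': 0.15, 'q': array([ 1.03852311,  0.59194424,  0.04834018,  1.60955123, -0.03333303,
        0.94271349, -0.03368436]), 'qvel': array([-3.05057465e-03, -1.93250633e-03, -4.15154279e-05, -4.28865919e-03,
       -5.66461255e-04, -6.65786034e-04, -1.50020970e-03]), 'tau': array([ 3.22099164e-03, -5.49240983e+01,  1.54945917e+00, -1.98453534e+01,
        9.52566188e-03,  5.70316217e-03, -1.64358223e-06]), 'eef_pos': array([ 0.30772218, -0.65572485,  0.23036961]), 'tool_rot': array([-3.06457202e+00, -6.83405649e-01,  7.58725194e-04]), 'wrist_force': array([ 0.42742887,  0.0480694 , -0.71143081]), 'torque': array([ 0.02120492,  0.0435048 , -0.01510993]), 'gripper_force': 0.0, 'gripper_width': 0.9988773284822929} 0.0187
```

View pics/scene0.png

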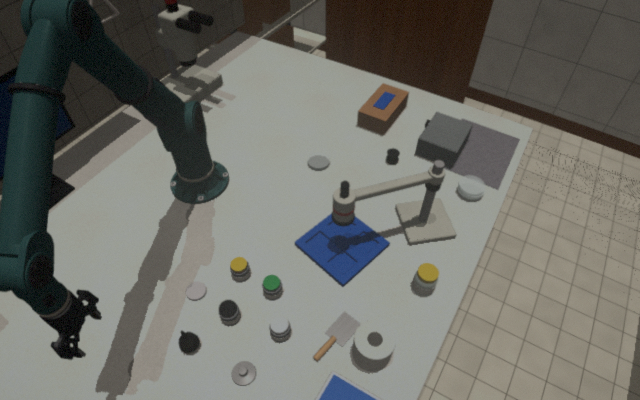

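View pics/side0.png

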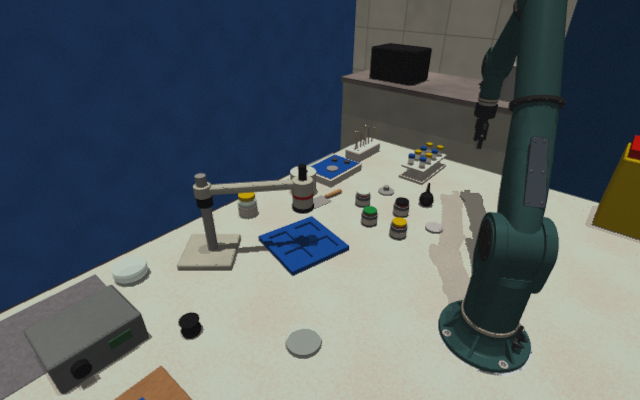

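The scene shows four pots: yellow at (240,263), green (272,283), black (229,307) and white (280,325). The tray's centre is near (342,245), with the camera knob at (345,185) and the hinge post at (437,168). Next I'll turn these into positions.

```bash
python3 - <<'E'
from h import *
Ms=model("scene");Mi=model("side")
im=cv2.imread("pics/scene0.png");im2=cv2.imread("pics/side0.png")
for n,M,i,k in(("scene",Ms,im,(345,186)),("side",Mi,im2,(303,168))):
    print(n,"knob",toz(M,*k,.303))
    hsv=cv2.cvtColor(i,cv2.COLOR_BGR2HSV)
    def blobs(lo,hi,z,a=20):
        m=cv2.inRange(hsv,lo,hi);N,_,st,c=cv2.connectedComponentsWithStats(m)
        for j in range(1,N):
            if st[j,4]>a: print("   ",c[j].round(1),st[j],toz(M,*c[j],z).round(4))
    print("yellow");blobs((20,120,90),(35,255,255),.06)
    print("green");blobs((50,120,50),(85,255,255),.06,60)
    m=cv2.inRange(hsv,(105,150,40),(125,255,255))
    N,l,st,c=cv2.connectedComponentsWithStats(m)
    for j in range(1,N):
        if 2000<st[j,4]<8000:
            cn=max(cv2.findContours((l==j).astype(np.uint8),0,2)[0],key=cv2.contourArea)
            q=cv2.approxPolyDP(cv2.convexHull(cn),8,True)[:,0]
            print("tray",c[j],[ (tuple(a),toz(M,*a,.018).round(3)[:2].tolist()) for a in q])
for a in((229,306),(280,324),(240,263),(272,282)):print(a,toz(Ms,*a,.064).round(4))
for a in((437,165),):print("hinge",toz(Ms,*a,.27))
crop=cv2.resize(im[170:400,150:420],None,fx=2.2,fy=2.2,interpolation=2);cv2.imwrite("pics/c1.png",crop)
E
```

```text
scene knob [0.60965904 0.01662148 0.303     ]
yellow
    [238.3 263.9] [231 257  16  14 176] [ 0.3861 -0.2376  0.06  ]
    [427.8 272.2] [418 263  20  19 284] [0.8988 0.0366 0.06  ]
green
    [271.1 282.1] [264 276  15  13 147] [ 0.5097 -0.2369  0.06  ]
tray [341.20685332 248.8587547 ] [((np.int32(328), np.int32(217)), [0.513, 0.093]), ((np.int32(355), np.int32(218)), [0.595, 0.138]), ((np.int32(387), np.int32(242)), [0.735, 0.103]), ((np.int32(342), np.int32(283)), [0.682, -0.109]), ((np.int32(297), np.int32(243)), [0.48, -0.054])]
side knob [0.58525608 0.03980397 0.303     ]
yellow
    [629.5 155.6] [623 143  17  21 116] [-0.1901 -1.5074  0.06  ]
    [246.  194.8] [238 192  17   7 100] [ 0.9356 -0.006   0.06  ]
    [399.1 221.1] [392 217  15   9 102] [ 0.3867 -0.2374  0.06  ]
green
    [369.6 209.9] [364 206  13   9  91] [ 0.5068 -0.2312  0.06  ]
tray [302.83010904 244.14245515] [((np.int32(348), np.int32(246)), [0.469, -0.05]), ((np.int32(293), np.int32(274)), [0.514, 0.169]), ((np.int32(259), np.int32(236)), [0.738, 0.107]), ((np.int32(312), np.int32(217)), [0.678, -0.104])]
(229, 306) [ 0.4532 -0.3659  0.064 ]
(280, 324) [ 0.6098 -0.3346  0.064 ]
(240, 263) [ 0.3905 -0.2339  0.064 ]
(272, 282) [ 0.5136 -0.2369  0.064 ]
hinge [0.79326571 0.26405199 0.27      ]
```

View pics/c1.png

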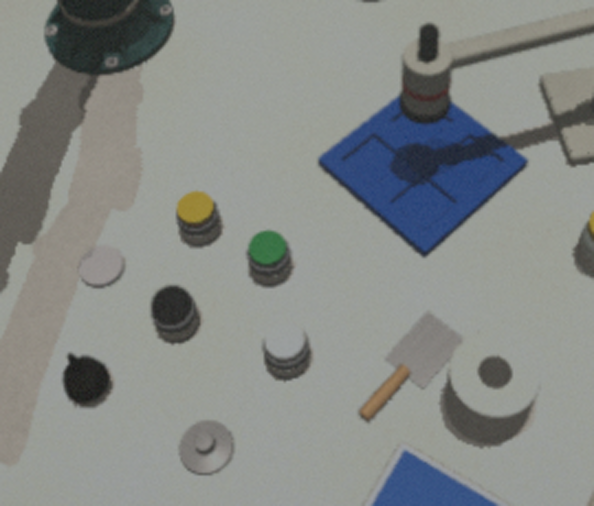

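```bash
cat >> h.py <<'E'
def go(x,y,z,yawy=None,n=8):
    """tool pointing straight down with tool-y at world angle yawy (deg, mod 180 free): print turn then shift, in shares"""
    p,R,o=pose(); cur=np.degrees(np.arctan2(R[1,1],R[0,1]))
    a=cur if yawy is None else yawy
    if yawy is not None: print("tool y now %.1f"%cur)
    a=np.radians(a); yv=np.array([np.cos(a),np.sin(a),0]); zv=np.array([0,0,-1.]); G=np.c_[np.cross(yv,zv),yv,zv]
    rv=Rn.from_matrix(R.T@G).as_rotvec()/(np.pi/2)
    d=np.array([x,y,z])-p; s=G.T@d/.08
    print("t%.1f p"%o["time"],p.round(4),"turn",rv.round(3),"shift total",s.round(3),"per row/%d"%n,(s/n).round(3),"F",o["wrist_force"].round(1),"w",round(o["gripper_width"],3),"q7 %.2f"%o["q"][6])
E
python3 - <<'E'
from h import *
go(.60,.03,.45,-39.4)
E
```

```text
tool y now -64.9
t0.1 p [ 0.3077 -0.6557  0.2304] turn [-0.001 -0.    -0.283] shift total [ 8.943 -2.617 -2.745] per row/8 [ 1.118 -0.327 -0.343] F [ 0.4  0.  -0.7] w 0.999 q7 -0.03
```

>>> send_rows(
  rows=[
    [0, 0, -0.45, 0, 0, -0.071, 1],
    [0, 0, -0.45, 0, 0, -0.071, 1],
    [0, 0, -0.45, 0, 0, -0.071, 1],
    [0, 0, -0.45, 0, 0, -0.07, 1],
    [0, 0, -0.45, 0, 0, 0, 1],
  ],
)

```text
time: 0.57
eef_pos: [0.3075, -0.656, 0.4127]
tool_rot: [-2.837, -1.348, -0.0]
wrist_force: [0.6, -0.2, -0.1]
gripper_width: 1.005
gripper_force: 0.0
```

```bash
python3 - <<'E'
from h import *
go(.60,.03,.42,-39.4,24)
E
```

```text
tool y now -39.2
t0.6 p [ 0.3075 -0.656   0.4127] turn [-0.    -0.     0.002] shift total [ 8.946 -2.618 -0.092] per row/24 [ 0.373 -0.109 -0.004] F [ 0.6 -0.2 -0.1] w 1.005 q7 0.36
```

>>> send_rows(
  rows=[
    [0.373, -0.109, 0, 0, 0, 0, 1],
    [0.373, -0.109, 0, 0, 0, 0, 1],
    [0.373, -0.109, 0, 0, 0, 0, 1],
    [0.373, -0.109, 0, 0, 0, 0, 1],
    [0.373, -0.109, 0, 0, 0, 0, 1],
    [0.373, -0.109, 0, 0, 0, 0, 1],
    [0.373, -0.109, 0, 0, 0, 0, 1],
    [0.373, -0.109, 0, 0, 0, 0, 1],
  ],
)

```text
time: 1.23
eef_pos: [0.4057, -0.4259, 0.411]
tool_rot: [-2.84, -1.342, 0.001]
wrist_force: [0.7, -0.8, 0.5]
gripper_width: 1.001
gripper_force: 0.0
```

>>> send_rows(
  rows=[
    [0.373, -0.109, 0, 0, 0, 0, 1],
    [0.373, -0.109, 0, 0, 0, 0, 1],
    [0, 0, 0, 0, 0, 0, 1],
  ],
)

```text
time: 1.48
eef_pos: [0.4338, -0.3624, 0.4114]
tool_rot: [-2.83, -1.357, -0.006]
wrist_force: [0.4, 1.0, 0.5]
gripper_width: 0.996
gripper_force: 0.0
```

```bash
python3 - <<'E'
from h import *
snap("wrist","w1"); M=model("wrist")
for n,X in dict(y=(.39,-.236,.064),g=(.511,-.235,.064),b=(.453,-.366,.064),w=(.61,-.335,.064)).items(): print(n,proj(M,X))
go(.60,.03,.42,-39.4,14)
E
```

```text
y [245.93227211 113.72161694]
g [300.48041541  63.81422434]
b [322.74193545 150.17869657]
w [386.53003708  74.43359849]
tool y now -38.9
t1.5 p [ 0.4321 -0.366   0.4114] turn [-0.    -0.001  0.005] shift total [ 5.157 -1.52  -0.108] per row/14 [ 0.368 -0.109 -0.008] F [ 0.2 -1.5  0.1] w 0.999 q7 -0.10
```

View pics/w1.png

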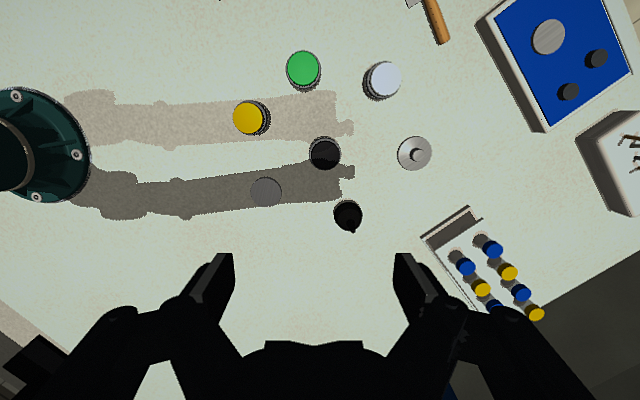

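The wrist view has the lids at green (303,69), yellow (249,118), black (325,152) and white (384,77). All four agree with my estimates to within a few mm.

>>> send_rows(
  rows=[
    [0.368, -0.109, 0, 0, 0, 0, 1],
    [0.368, -0.109, 0, 0, 0, 0, 1],
    [0.368, -0.109, 0, 0, 0, 0, 1],
    [0.368, -0.109, 0, 0, 0, 0, 1],
    [0.368, -0.109, 0, 0, 0, 0, 1],
    [0.368, -0.109, 0, 0, 0, 0, 1],
    [0.368, -0.109, 0, 0, 0, 0, 1],
    [0, 0, 0, 0, 0, 0, 1],
  ],
)

```text
time: 2.2
eef_pos: [0.516, -0.1657, 0.4114]
tool_rot: [-2.831, -1.355, -0.005]
wrist_force: [-0.4, 1.0, 0.9]
gripper_width: 1.001
gripper_force: 0.0
```

```bash
python3 - <<'E'
from h import *
snap("wrist","w2"); M=model("wrist")
print(proj(M,(.60,.03,.303)),proj(M,(.793,.264,.26)))
go(.60,.03,.42,-39.4,14)
E
```

```text
[232.52469095 -72.77452027] [ 225.82142369 -574.27453386]
tool y now -39.0
t2.2 p [ 0.5147 -0.1694  0.4112] turn [-0.    -0.001  0.004] shift total [ 2.602 -0.758 -0.11 ] per row/14 [ 0.186 -0.054 -0.008] F [-0.5 -1.1  0.1] w 0.999 q7 -0.52
```

View pics/w2.png

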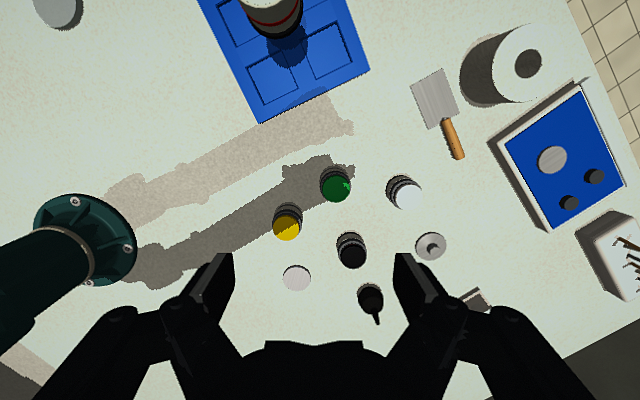

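Only the head's underside shows, at (270,10), so the knob is out of view above. I'll move over it.

>>> send_rows(
  rows=[
    [0.37, -0.108, 0, 0, 0, 0, 1],
    [0.37, -0.108, 0, 0, 0, 0, 1],
    [0.37, -0.108, 0, 0, 0, 0, 1],
    [0.37, -0.108, 0, 0, 0, 0, 1],
    [0.37, -0.108, 0, 0, 0, 0, 1],
    [0.37, -0.108, 0, 0, 0, 0, 1],
    [0.37, -0.108, 0, 0, 0, 0, 1],
    [0, 0, 0, 0, 0, 0, 1],
  ],
)

```text
time: 2.92
eef_pos: [0.6, 0.0319, 0.411]
tool_rot: [-2.832, -1.351, -0.005]
wrist_force: [-0.3, 1.0, 0.6]
gripper_width: 1.0
gripper_force: 0.0
```

```bash
python3 - <<'E'
from h import *
snap("wrist","w3"); M=model("wrist")
print(proj(M,(.60,.03,.303)),proj(M,(.793,.264,.26)))
go(.60,.03,.42,-39.4,14)
E
```

```text
[313.34011088 197.06267932] [ 315.72948651 -189.72232971]
tool y now -39.2
t3.0 p [0.5991 0.0283 0.4108] turn [-0.001 -0.001  0.003] shift total [ 0.024 -0.005 -0.115] per row/14 [ 0.002 -0.    -0.008] F [-0.6 -0.3 -0.4] w 1.001 q7 -0.93
```

View pics/w3.png

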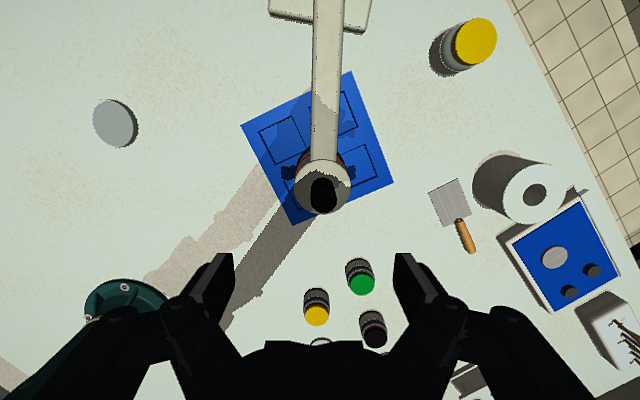

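The knob top is at about (323,202) with the head disc centred near (322,187). The boom's centre line passes (329,30), and the tray corners are at (353,71), (241,125), (295,227) and (393,183).

```bash
python3 - <<'E'
from h import *
M=model("wrist"); im=cv2.imread("pics/w3.png")
k=toz(M,323,202,.303);h=toz(M,322,187,.253);b=toz(M,329,30,.252)
print(k,h,b,np.degrees(np.arctan2(*(b-k)[1::-1])))
c=np.array([toz(M,*a,.018)[:2] for a in((353,71),(241,125),(295,227),(393,183))])
print(c,c.mean(0),[np.linalg.norm(c[i]-c[i-1]).round(4) for i in range(4)],[np.degrees(np.arctan2(*(c[i]-c[i-1])[::-1])).round(1) for i in range(4)])
cv2.imwrite("pics/c2.png",cv2.resize(im[120:240,230:410],None,fx=4,fy=4,interpolation=2))
E
```

```text
[0.60403159 0.02033962 0.303     ] [0.60508128 0.02083455 0.253     ] [0.70757786 0.13831463 0.252     ] 48.72668244906029
[[ 0.74546479  0.0975244 ]
 [ 0.52746017  0.15567247]
 [ 0.47152236 -0.06646956]
 [ 0.68514776 -0.11729347]] [0.60739877 0.01735846] [np.float64(0.2231), np.float64(0.2256), np.float64(0.2291), np.float64(0.2196)] [np.float64(74.3), np.float64(165.1), np.float64(-104.1), np.float64(-13.4)]
```

View pics/c2.png

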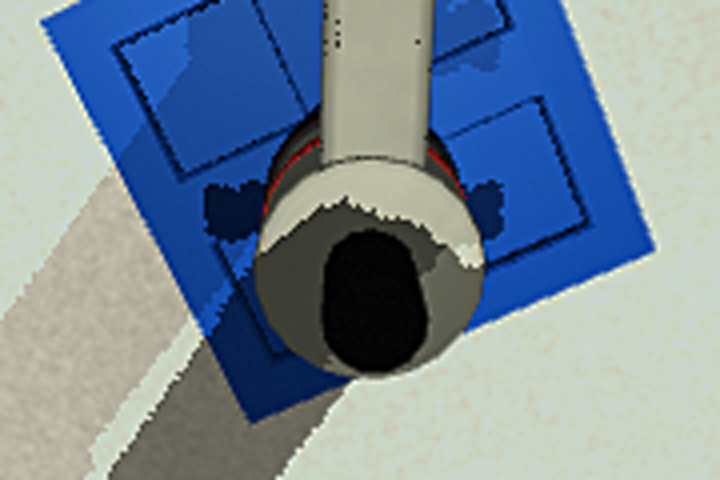

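```bash
python3 - <<'E'
from h import *
go(.605,.0212,.267,-40.5,6)
E
```

```text
tool y now -39.2
t3.0 p [0.5991 0.0283 0.4108] turn [-0.001 -0.     0.015] shift total [-0.02   0.113  1.798] per row/6 [-0.003  0.019  0.3  ] F [-0.6 -0.3 -0.4] w 1.001 q7 -0.93
```

>>> send_rows(
  rows=[
    [0, 0.113, 0, 0, 0, 0.015, 1],
    [-0.02, 0, 0.3, 0, 0, 0, 1],
    [0, 0, 0.3, 0, 0, 0, 1],
    [0, 0, 0.3, 0, 0, 0, 1],
    [0, 0, 0.3, 0, 0, 0, 1],
    [0, 0, 0.3, 0, 0, 0, 1],
    [0, 0, 0.3, 0, 0, 0, 1],
    [0, 0, 0, 0, 0, 0, 1],
  ],
)

```text
time: 3.63
eef_pos: [0.601, 0.0142, 0.2621]
tool_rot: [-2.858, -1.301, 0.016]
wrist_force: [-0.2, -0.5, -0.7]
gripper_width: 1.0
gripper_force: 0.0
```

```bash
python3 - <<'E'
from h import *
go(.605,.0212,.267,-40.5,6)
E
```

```text
tool y now -41.1
t3.6 p [0.601  0.0142 0.2621] turn [-0.004  0.006 -0.006] shift total [ 0.099 -0.019 -0.061] per row/6 [ 0.016 -0.003 -0.01 ] F [-0.2 -0.5 -0.7] w 1.0 q7 -1.00
```

>>> send_rows(
  rows=[
    [0, 0, 0, 0, 0, 0, 1],
    [0, 0, 0, 0, 0, 0, 1],
  ],
)

```text
time: 3.8
eef_pos: [0.6054, 0.0173, 0.2685]
tool_rot: [2.856, 1.304, 0.002]
wrist_force: [-0.3, 0.2, -1.2]
gripper_width: 1.0
gripper_force: 0.0
```

```bash
python3 - <<'E'
from h import *
go(.605,.0212,.267,-40.5,6)
E
```

```text
tool y now -40.9
t3.8 p [0.6054 0.0173 0.2685] turn [ 0.001 -0.    -0.005] shift total [ 0.034 -0.035  0.018] per row/6 [ 0.006 -0.006  0.003] F [-0.3  0.2 -1.2] w 1.0 q7 -1.00
```

>>> send_rows(
  rows=[
    [0.07, -0.05, 0.01, 0, 0, 0, 1],
    [0, 0, 0, 0, 0, 0, 0],
    [0, 0, 0, 0, 0, 0, -1],
    [0, 0, 0, 0, 0, 0, -1],
    [0, 0, 0, 0, 0, 0, -1],
    [0, 0, 0, 0, 0, 0, -1],
    [0, 0, 0, 0, 0, 0, -1],
    [0, 0, 0, 0, 0, 0, -1],
  ],
)

```text
time: 4.47
eef_pos: [0.6053, 0.0258, 0.2671]
tool_rot: [2.855, 1.309, 0.001]
wrist_force: [0.6, -1.2, 3.7]
gripper_width: 0.289
gripper_force: 58.8
```

```bash
python3 - <<'E'
from h import *
go(.605,.0212,.267,-40.5,6)
# arc: hinge along tool x 0.3
for d in (3.5,4,4.4):
    a=np.radians(d); print(d,"chord x",.3*(1-np.cos(a))/.08,"y",.3*np.sin(a)/.08,"wz",d/90)
E
```

```text
tool y now -40.7
t4.5 p [0.6053 0.0258 0.2671] turn [ 0.001 -0.    -0.003] shift total [-0.046  0.034  0.001] per row/6 [-0.008  0.006  0.   ] F [ 0.6 -1.2  3.7] w 0.289 q7 -1.01
3.5 chord x 0.006994505917999049 y 0.22893202325571324 wz 0.03888888888888889
4 chord x 0.009134811525659257 y 0.26158677654046986 wz 0.044444444444444446
4.4 chord x 0.011052179149049074 y 0.2876963554755699 wz 0.04888888888888889
```

>>> send_rows(
  rows=[
    [0.009, -0.262, 0, 0, 0, 0.0444, -1],
    [0.009, -0.262, 0, 0, 0, 0.0444, -1],
    [0.009, -0.262, 0, 0, 0, 0.0444, -1],
    [0.009, -0.262, 0, 0, 0, 0.0444, -1],
    [0, 0, 0, 0, 0, 0, -1],
    [0, 0, 0, 0, 0, 0, -1],
  ],
)

```text
time: 4.97
eef_pos: [0.5496, 0.0897, 0.2671]
tool_rot: [-3.009, -0.902, -0.001]
wrist_force: [-0.2, 0.4, 4.9]
gripper_width: 0.288
gripper_force: 60.5
```

```bash
python3 - <<'E'
from h import *
go(.605,.0212,.267,-56.7,6)
E
```

```text
tool y now -56.6
t5.0 p [0.5496 0.0897 0.2671] turn [ 0.    -0.     0.001] shift total [1.090e-01 1.096e+00 1.000e-03] per row/6 [0.018 0.183 0.   ] F [-0.2  0.4  4.9] w 0.288 q7 -1.38
```

Forces stay small, so I'll continue the arc.

>>> send_rows(
  rows=[
    [0.009, -0.262, 0, 0, 0, 0.0444, -1],
    [0.009, -0.262, 0, 0, 0, 0.0444, -1],
    [0.009, -0.262, 0, 0, 0, 0.0444, -1],
    [0.009, -0.262, 0, 0, 0, 0.0444, -1],
    [0.009, -0.262, 0, 0, 0, 0.0444, -1],
    [0.009, -0.262, 0, 0, 0, 0.0444, -1],
    [0, 0, 0, 0, 0, 0, -1],
    [0, 0, 0, 0, 0, 0, -1],
  ],
)

```text
time: 5.63
eef_pos: [0.5053, 0.2054, 0.267]
tool_rot: [-3.131, -0.258, -0.001]
wrist_force: [-0.1, -0.9, 7.2]
gripper_width: 0.286
gripper_force: 61.0
```

>>> send_rows(
  rows=[
    [0.009, -0.262, 0, 0, 0, 0.0444, -1],
    [0.009, -0.262, 0, 0, 0, 0.0444, -1],
    [0.009, -0.262, 0, 0, 0, 0.0444, -1],
    [0.009, -0.262, 0, 0, 0, 0.0444, -1],
    [0.009, -0.262, 0, 0, 0, 0.0444, -1],
    [0.009, -0.262, 0, 0, 0, 0.0444, -1],
    [0, 0, 0, 0, 0, 0, -1],
    [0, 0, 0, 0, 0, 0, -1],
  ],
)

```text
time: 6.3
eef_pos: [0.5118, 0.3297, 0.267]
tool_rot: [-3.115, 0.4, -0.001]
wrist_force: [-0.9, 1.0, 5.8]
gripper_width: 0.291
gripper_force: 61.8
```

```bash
python3 - <<'E'
from h import *
go(.605,.0212,.267,-104.7,6)
snap("scene","s1")
E
```

```text
tool y now -104.6
t6.3 p [0.5118 0.3297 0.267 ] turn [-0.    -0.     0.001] shift total [2.105e+00 3.435e+00 1.000e-03] per row/6 [0.351 0.572 0.   ] F [-0.9  1.   5.8] w 0.291 q7 -2.57
```

View pics/s1.png

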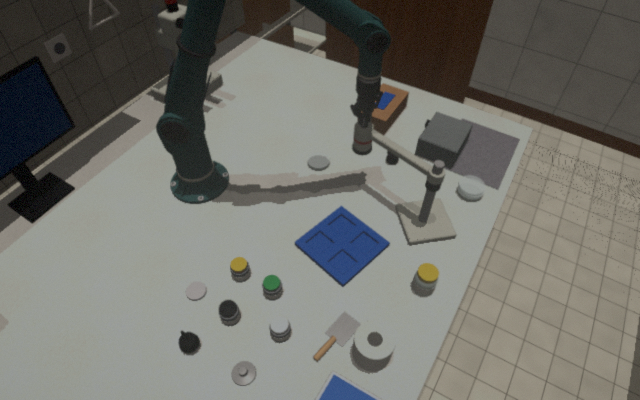

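The camera is parked aside and the tray and all four pots are clear. I'll release and rise.

>>> send_rows(
  rows=[
    [0, 0, 0, 0, 0, 0, 0],
    [0, 0, 0, 0, 0, 0, 1],
    [0, 0, 0, 0, 0, 0, 1],
    [0, 0, 0, 0, 0, 0, 1],
    [0, 0, -0.2, 0, 0, 0, 1],
    [0, 0, -0.4, 0, 0, 0, 1],
    [0, 0, -0.4, 0, 0, 0, 1],
    [0, 0, -0.4, 0, 0, 0, 1],
  ],
)

```text
time: 7.02
eef_pos: [0.5096, 0.3292, 0.379]
tool_rot: [3.114, -0.4, -0.002]
wrist_force: [-0.1, -0.8, -0.3]
gripper_width: 0.997
gripper_force: 0.0
```

>>> send_rows(
  rows=[
    [0, 0, -0.4, 0, 0, -0.072, 1],
    [0, 0, 0, 0, 0, -0.072, 1],
    [0, 0, 0, 0, 0, -0.072, 1],
    [0, 0, 0, 0, 0, -0.072, 1],
    [0, 0, 0, 0, 0, -0.072, 1],
    [0, 0, 0, 0, 0, -0.072, 1],
    [0, 0, 0, 0, 0, -0.068, 1],
    [0, 0, 0, 0, 0, 0, 1],
  ],
)

```text
time: 7.68
eef_pos: [0.51, 0.3293, 0.41]
tool_rot: [3.031, 0.825, -0.001]
wrist_force: [0.3, -0.8, -0.9]
gripper_width: 0.996
gripper_force: 0.0
```

```bash
python3 - <<'E'
from h import *
go(.57,-.14,.40,-59.5,15)
im=cv2.imread("pics/s1.png")
def tray(M,i):
    m=cv2.inRange(cv2.cvtColor(i,cv2.COLOR_BGR2HSV),(105,150,40),(125,255,255))
    N,l,st,c=cv2.connectedComponentsWithStats(m)
    for j in range(1,N):
        if 2000<st[j,4]<8000:
            cn=max(cv2.findContours((l==j).astype(np.uint8),0,2)[0],key=cv2.contourArea)
            q=cv2.approxPolyDP(cv2.convexHull(cn),6,True)[:,0]; w=np.array([toz(M,*a,.018)[:2] for a in q]); print(q.tolist(),w.round(3).tolist(),w.mean(0))
tray(model("scene"),im)
i2,M=snap("side","d1");tray(M,i2[:,:,::-1].copy())
E
```

```text
tool y now -59.6
t7.7 p [0.51   0.3293 0.41  ] turn [ 0.     0.001 -0.001] shift total [-2.331  5.436  0.126] per row/15 [-0.155  0.362  0.008] F [ 0.3 -0.8 -0.9] w 0.996 q7 -1.80
[[340, 208], [387, 242], [343, 283], [297, 243]] [[0.528, 0.15], [0.735, 0.103], [0.685, -0.107], [0.48, -0.054]] [0.6071392  0.02295225]
[[348, 246], [293, 274], [259, 236], [312, 217]] [[0.469, -0.05], [0.514, 0.169], [0.738, 0.107], [0.678, -0.104]] [0.59976033 0.03037262]
```

>>> send_rows(
  rows=[
    [-0.155, 0.362, 0, 0, 0, 0, 1],
    [-0.155, 0.362, 0, 0, 0, 0, 1],
    [-0.155, 0.362, 0, 0, 0, 0, 1],
    [-0.155, 0.362, 0, 0, 0, 0, 1],
    [-0.155, 0.362, 0, 0, 0, 0, 1],
    [-0.155, 0.362, 0, 0, 0, 0, 1],
    [-0.155, 0.362, 0, 0, 0, 0, 1],
    [-0.155, 0.362, 0, 0, 0, 0, 1],
  ],
)

```text
time: 8.4
eef_pos: [0.5411, 0.0783, 0.4105]
tool_rot: [3.033, 0.818, -0.0]
wrist_force: [-0.1, 0.3, -0.6]
gripper_width: 1.0
gripper_force: 0.0
```

>>> send_rows(
  rows=[
    [-0.155, 0.362, 0, 0, 0, 0, 1],
    [-0.155, 0.362, 0, 0, 0, 0, 1],
    [-0.155, 0.362, 0, 0, 0, 0, 1],
    [-0.155, 0.362, 0, 0, 0, 0, 1],
    [-0.155, 0.362, 0, 0, 0, 0, 1],
    [0, 0, 0, 0, 0, 0, 1],
    [0, 0, 0, 0, 0, 0, 1],
    [0, 0, 0, 0, 0, 0, 1],
  ],
)

```text
time: 9.07
eef_pos: [0.5608, -0.0756, 0.4103]
tool_rot: [-3.032, -0.82, 0.0]
wrist_force: [-0.9, -0.7, 0.3]
gripper_width: 0.998
gripper_force: 0.0
```

```bash
cat >> h.py <<'E'
def tray(M,i):
    m=cv2.inRange(cv2.cvtColor(i,cv2.COLOR_RGB2HSV),(105,150,40),(125,255,255))
    N,l,st,c=cv2.connectedComponentsWithStats(m)
    for j in range(1,N):
        if st[j,4]>4000:
            cn=max(cv2.findContours((l==j).astype(np.uint8),0,2)[0],key=cv2.contourArea)
            q=cv2.minAreaRect(np.array([toz(M,*a[0],.018)[:2] for a in cn],np.float32)*1000); print("tray",c[j].round(),q)
E
python3 - <<'E'
from h import *
im,M=snap("wrist","w4");tray(M,im)
for n,X in dict(y=(.39,-.236,.064),g=(.511,-.235,.064),b=(.453,-.366,.064),w=(.61,-.335,.064)).items(): print(n,proj(M,X).round())
E
```

```text
tray [279.  98.] ((607.575439453125, 25.498748779296875), (224.45858764648438, 224.40806579589844), 75.5605697631836)
tray [589. 111.] ((890.0152587890625, -497.105224609375), (229.78085327148438, 156.4672393798828), 89.88579559326172)
y [340. 270.]
g [373. 222.]
b [410. 274.]
w [446. 204.]
```

View pics/w4.png

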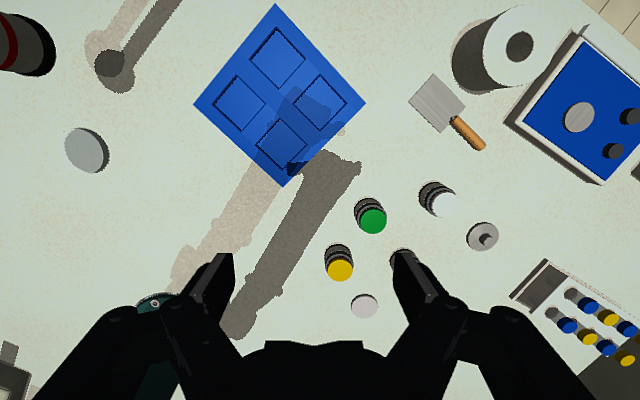

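The tray fit measures 224.4 mm square, matching its 225 mm, centred at (607.6, 25.5) mm with a yaw of -14.4°. In the picture green is at (373,221), yellow (340,270) and white (445,203), all as predicted. Green goes first.

```bash
cat >> h.py <<'E'
P={k:np.array([.6076,.0255])+.0525*(a*np.array([.9684,-.2494])+b*np.array([.2494,.9684])) for k,a,b in((0,1,1),(1,1,-1),(2,-1,1),(3,-1,-1))}
RG={"y":((20,120,70),(35,255,255)),"g":((50,100,40),(85,255,255))}
def lid(M,im,c,z=.0615):
    m=cv2.inRange(cv2.cvtColor(im,cv2.COLOR_RGB2HSV),*RG[c]);N,l,st,ce=cv2.connectedComponentsWithStats(m)
    for j in range(1,N):
        if st[j,4]>150: print(c,ce[j].round(1),st[j,4],toz(M,*ce[j],z).round(4))
E
python3 - <<'E'
from h import *
im=cv2.imread("pics/w4.png")[:,:,::-1].copy();M=model("wrist")
lid(M,im,"y");lid(M,im,"g");print(toz(M,445,203,.064),P)
go(.5115,-.236,.2,-59.5,6)
E
```

```text
y [339.6 269.8] 450 [ 0.3892 -0.2368  0.0615]
g [372.8 220.9] 528 [ 0.5128 -0.2344  0.0615]
[ 0.6117039 -0.3300439  0.064    ] {0: array([0.6715345, 0.0632475]), 1: array([ 0.6453475, -0.0384345]), 2: array([0.5698525, 0.0894345]), 3: array([ 0.5436655, -0.0122475])}
tool y now -59.6
t9.1 p [ 0.5609 -0.0747  0.4104] turn [-0.001 -0.    -0.001] shift total [-1.555  1.424  2.63 ] per row/6 [-0.259  0.237  0.438] F [ 0.   0.6 -0.6] w 1.002 q7 -1.02
```

>>> send_rows(
  rows=[
    [-0.26, 0.24, 0.3, 0, 0, 0, 1],
    [-0.26, 0.24, 0.3, 0, 0, 0, 1],
    [-0.26, 0.24, 0.4, 0, 0, 0, 1],
    [-0.26, 0.24, 0.5, 0, 0, 0, 1],
    [-0.26, 0.24, 0.5, 0, 0, 0, 1],
    [-0.26, 0.22, 0.5, 0, 0, 0, 1],
    [0, 0, 0.13, 0, 0, 0, 1],
    [0, 0, 0, 0, 0, 0, 1],
  ],
)

```text
time: 9.78
eef_pos: [0.512, -0.2239, 0.2152]
tool_rot: [-3.028, -0.819, 0.009]
wrist_force: [-0.3, 0.4, 0.6]
gripper_width: 0.999
gripper_force: 0.0
```

>>> send_rows(
  rows=[
    [0, 0, 0, 0, 0, 0, 1],
    [0, 0, 0, 0, 0, 0, 1],
  ],
)

```text
time: 9.95
eef_pos: [0.5168, -0.2231, 0.22]
tool_rot: [3.03, 0.827, 0.005]
wrist_force: [0.8, 0.4, 0.1]
gripper_width: 1.002
gripper_force: 0.0
```

```bash
python3 - <<'E'
from h import *
im,M=snap("wrist","w5");lid(M,im,"g")
go(.5125,-.235,.011,-59.5,8)
E
```

```text
g [321.1 194.3] 1461 [ 0.5122 -0.2359  0.0615]
tool y now -59.5
t10.0 p [ 0.5169 -0.2233  0.2203] turn [ 0.001 -0.002  0.   ] shift total [-0.122  0.098  2.617] per row/8 [-0.015  0.012  0.327] F [ 0.3 -0.3  0.5] w 0.999 q7 -0.75
```

>>> send_rows(
  rows=[
    [-0.122, 0.106, 0.2, 0, 0, 0, 1],
    [0, 0, 0.4, 0, 0, 0, 1],
    [0, 0, 0.4, 0, 0, 0, 1],
    [0, 0, 0.4, 0, 0, 0, 1],
    [0, 0, 0.35, 0, 0, 0, 1],
    [0, 0, 0.25, 0, 0, 0, 1],
    [0, 0, 0.15, 0, 0, 0, 1],
    [0, 0, 0, 0, 0, 0, 1],
  ],
)

```text
time: 10.67
eef_pos: [0.5108, -0.2359, 0.0454]
tool_rot: [-3.03, -0.824, 0.002]
wrist_force: [-0.5, -0.7, 0.1]
gripper_width: 0.999
gripper_force: 0.0
```

>>> send_rows(
  rows=[
    [0, 0, 0, 0, 0, 0, 1],
    [0, 0, 0, 0, 0, 0, 1],
  ],
)

```text
time: 10.83
eef_pos: [0.5121, -0.2374, 0.0481]
tool_rot: [3.03, 0.822, 0.005]
wrist_force: [1.0, -0.4, -0.1]
gripper_width: 1.001
gripper_force: 0.0
```

```bash
python3 - <<'E'
from h import *
go(.5122,-.2357,.011,-59.5,8)
E
```

```text
tool y now -59.6
t10.8 p [ 0.5121 -0.2374  0.0481] turn [ 0.002 -0.001 -0.002] shift total [ 0.011 -0.018  0.464] per row/8 [ 0.001 -0.002  0.058] F [ 1.  -0.4 -0.1] w 1.001 q7 -0.75
```

>>> send_rows(
  rows=[
    [0.011, -0.018, 0.25, 0, 0, 0, 1],
    [0, 0, 0.214, 0, 0, 0, 1],
    [0, 0, 0, 0, 0, 0, 1],
    [0, 0, 0, 0, 0, 0, 1],
    [0, 0, 0, 0, 0, 0, -1],
    [0, 0, 0, 0, 0, 0, -1],
    [0, 0, 0, 0, 0, 0, -1],
    [0, 0, 0, 0, 0, 0, -1],
  ],
)

```text
time: 11.5
eef_pos: [0.5115, -0.2361, 0.0111]
tool_rot: [3.031, 0.821, 0.003]
wrist_force: [0.1, 0.5, 7.4]
gripper_width: 0.689
gripper_force: 63.4
```

>>> send_rows(
  rows=[
    [0, 0, 0, 0, 0, 0, -1],
    [0, 0, -0.3, 0, 0, 0, -1],
    [0, 0, -0.4, 0, 0, 0, -1],
    [0, 0, -0.4, 0, 0, 0, -1],
    [0, 0, -0.3, 0, 0, 0, -1],
    [0, 0, 0, 0, 0, 0, -1],
    [0, 0, 0, 0, 0, 0, -1],
  ],
)

```text
time: 12.08
eef_pos: [0.5114, -0.236, 0.1233]
tool_rot: [3.03, 0.821, 0.005]
wrist_force: [-0.1, 0.4, -2.8]
gripper_width: 0.688
gripper_force: 65.2
```

```bash
python3 - <<'E'
from h import *
im,M=snap("wrist","w6");p=pose()[0];lid(M,im,"g",p[2]-.011+.0615)
go(*P[0],.12,-59.5,12)
E
```

```text
g [313.1 300.6] 9165 [ 0.517  -0.2317  0.1723]
tool y now -59.7
t12.1 p [ 0.5102 -0.2355  0.1218] turn [ 0.    -0.    -0.002] shift total [ 3.633 -2.195  0.022] per row/12 [ 0.303 -0.183  0.002] F [-0.1  0.6 -2.2] w 0.689 q7 -0.75
```

```bash
python3 - <<'E'
from h import *
im=cv2.imread("pics/w6.png");cv2.imwrite("pics/c3.png",im[180:400,180:460])
E
```

```text
(no output)
```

View pics/c3.png

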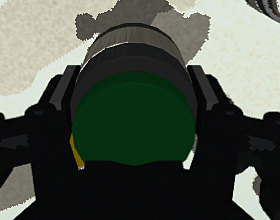

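The green lid at about (313,310) sits level between the pads, with its lower part hidden by the palm, so the centroid is biased. The grip looks centred, so I'll carry it to pocket 0.

>>> send_rows(
  rows=[
    [0.2, -0.12, 0, 0, 0, 0, -1],
    [0.34, -0.206, 0, 0, 0, 0, -1],
    [0.34, -0.206, 0, 0, 0, 0, -1],
    [0.34, -0.206, 0, 0, 0, 0, -1],
    [0.34, -0.206, 0, 0, 0, 0, -1],
    [0.34, -0.206, 0, 0, 0, 0, -1],
    [0.34, -0.206, 0, 0, 0, 0, -1],
    [0.34, -0.206, 0, 0, 0, 0, -1],
  ],
)

```text
time: 12.8
eef_pos: [0.6243, -0.022, 0.119]
tool_rot: [-3.031, -0.822, 0.007]
wrist_force: [0.5, -0.4, -2.5]
gripper_width: 0.686
gripper_force: 65.2
```

>>> send_rows(
  rows=[
    [0.34, -0.206, 0, 0, 0, 0, -1],
    [0.34, -0.206, 0, 0, 0, 0, -1],
    [0.34, -0.206, 0, 0, 0, 0, -1],
    [0, 0, 0, 0, 0, 0, -1],
    [0, 0, 0, 0, 0, 0, -1],
    [0, 0, 0, 0, 0, 0, -1],
  ],
)

```text
time: 13.3
eef_pos: [0.6692, 0.0598, 0.1192]
tool_rot: [3.032, 0.822, -0.007]
wrist_force: [-0.8, -0.3, -1.5]
gripper_width: 0.687
gripper_force: 65.2
```

```bash
python3 - <<'E'
from h import *
go(*P[0],.024,-59.5,12)
E
```

```text
tool y now -59.7
t13.3 p [0.6692 0.0598 0.1192] turn [-0.001  0.003 -0.002] shift total [ 0.047 -0.023  1.189] per row/12 [ 0.004 -0.002  0.099] F [-0.8 -0.3 -1.5] w 0.687 q7 -1.21
```

>>> send_rows(
  rows=[
    [0.047, -0.023, 0.2, 0, 0, 0, -1],
    [0, 0, 0.3, 0, 0, 0, -1],
    [0, 0, 0.3, 0, 0, 0, -1],
    [0, 0, 0.2, 0, 0, 0, -1],
    [0, 0, 0, 0, 0, 0, -1],
    [0, 0, 0, 0, 0, 0, -1],
  ],
)

```text
time: 13.8
eef_pos: [0.6715, 0.0621, 0.0393]
tool_rot: [3.033, 0.819, -0.007]
wrist_force: [-0.3, -0.0, -1.9]
gripper_width: 0.683
gripper_force: 65.2
```

```bash
python3 - <<'E'
from h import *
go(*P[0],.0205,-59.5,12)
E
```

```text
tool y now -59.8
t13.8 p [0.6715 0.0621 0.0393] turn [-0.001  0.003 -0.003] shift total [ 0.007 -0.012  0.235] per row/12 [ 0.001 -0.001  0.02 ] F [-0.3 -0.  -1.9] w 0.683 q7 -1.22
```

>>> send_rows(
  rows=[
    [0.007, -0.012, 0.08, 0, 0.003, 0, -1],
    [0, 0, 0.08, 0, 0, 0, -1],
    [0, 0, 0.08, 0, 0, 0, -1],
    [0, 0, 0, 0, 0, 0, -1],
    [0, 0, 0, 0, 0, 0, -1],
  ],
)

```text
time: 14.22
eef_pos: [0.6731, 0.0651, 0.022]
tool_rot: [-3.031, -0.822, -0.006]
wrist_force: [-0.3, -0.2, -1.2]
gripper_width: 0.692
gripper_force: 65.5
```

>>> send_rows(
  rows=[
    [-0.025, 0.005, 0.03, 0, 0, 0, -1],
    [0, 0, 0, 0, 0, 0, -1],
    [0, 0, 0, 0, 0, 0, -1],
    [0, 0, 0, 0, 0, 0, -1],
  ],
)

```text
time: 14.55
eef_pos: [0.6719, 0.0637, 0.0199]
tool_rot: [-3.031, -0.821, -0.008]
wrist_force: [0.1, 0.0, -1.6]
gripper_width: 0.686
gripper_force: 65.5
```

Release, rise and shut the fingers for pressing the lid.

>>> send_rows(
  rows=[
    [0, 0, 0, 0, 0, 0, 0.8],
    [0, 0, 0, 0, 0, 0, 1],
    [0, 0, 0, 0, 0, 0, 1],
    [0, 0, 0, 0, 0, 0, 1],
    [0, 0, -0.3, 0, 0, 0, 1],
    [0, 0, -0.4, 0, 0, 0, 1],
    [0, 0, -0.4, 0, 0, 0, 1],
    [0, 0, -0.2, 0, 0, 0, 1],
  ],
)

```text
time: 15.22
eef_pos: [0.6735, 0.0637, 0.1276]
tool_rot: [-3.032, -0.821, -0.016]
wrist_force: [0.7, 0.1, -0.3]
gripper_width: 0.999
gripper_force: 0.0
```

>>> send_rows(
  rows=[
    [0, 0, 0, 0, 0, 0, -1],
    [0, 0, 0, 0, 0, 0, -1],
    [0, 0, 0, 0, 0, 0, -1],
    [0, 0, 0, 0, 0, 0, -1],
    [0, 0, 0, 0, 0, 0, -1],
  ],
)

```text
time: 15.63
eef_pos: [0.6702, 0.0633, 0.122]
tool_rot: [-3.031, -0.822, -0.002]
wrist_force: [0.0, -0.1, -0.7]
gripper_width: 0.298
gripper_force: 0.0
```

```bash
python3 - <<'E'
from h import *
im,M=snap("wrist","w7");lid(M,im,"g",.0695);lid(M,im,"y")
go(*P[0],.064,-59.5,8)
E
```

```text
g [314.4 216.5] 3349 [0.6736 0.0651 0.0695]
tool y now -59.7
t15.7 p [0.6704 0.0633 0.1222] turn [-0.001 -0.001 -0.002] shift total [0.011 0.008 0.727] per row/8 [0.001 0.001 0.091] F [ 0.8 -0.5 -0.8] w 0.208 q7 -1.22
```

>>> send_rows(
  rows=[
    [0.025, 0.01, 0.2, 0, 0, 0, -1],
    [0, 0, 0.2, 0, 0, 0, -1],
    [0, 0, 0.1, 0, 0, 0, -1],
    [0, 0, 0, 0, 0, 0, -1],
    [0, 0, 0.08, 0, 0, 0, -1],
    [0, 0, 0.08, 0, 0, 0, -1],
    [0, 0, 0, 0, 0, 0, -1],
    [0, 0, 0, 0, 0, 0, -1],
  ],
)

```text
time: 16.35
eef_pos: [0.6737, 0.0639, 0.0707]
tool_rot: [-3.031, -0.821, -0.007]
wrist_force: [-0.4, -0.5, 1.1]
gripper_width: 0.005
gripper_force: 0.0
```

>>> send_rows(
  rows=[
    [0, 0, 0.06, 0, 0, 0, -1],
    [0, 0, 0.05, 0, 0, 0, -1],
    [0, 0, 0, 0, 0, 0, -1],
  ],
)

```text
time: 16.6
eef_pos: [0.6747, 0.064, 0.0641]
tool_rot: [-3.031, -0.821, -0.01]
wrist_force: [-0.9, 0.0, 8.0]
gripper_width: -0.005
gripper_force: 4.0
```

>>> send_rows(
  rows=[
    [0, 0, 0.03, 0, 0, 0, -1],
    [0, 0, 0, 0, 0, 0, -1],
    [0, 0, 0, 0, 0, 0, -1],
  ],
)

```text
time: 16.85
eef_pos: [0.6749, 0.064, 0.0639]
tool_rot: [-3.031, -0.821, -0.011]
wrist_force: [-5.6, -0.6, 20.5]
gripper_width: -0.002
gripper_force: 10.2
```

>>> send_rows(
  rows=[
    [0, 0, 0.03, 0, 0, 0, -1],
    [0, 0, 0, 0, 0, 0, -1],
    [0, 0, 0, 0, 0, 0, -1],
  ],
)

```text
time: 17.1
eef_pos: [0.6752, 0.064, 0.0638]
tool_rot: [-3.032, -0.821, -0.011]
wrist_force: [-9.6, -0.9, 32.0]
gripper_width: 0.0
gripper_force: 16.3
```

The lid bottomed at z 0.0638 with the force rising to 32 N, so it is home. Next is yellow.

>>> send_rows(
  rows=[
    [0, 0, -0.3, 0, 0, 0, -1],
    [0, 0, -0.4, 0, 0, 0, 0],
    [0, 0, -0.4, 0, 0, 0, 1],
    [0, 0, -0.4, 0, 0, 0, 1],
    [0, 0, -0.4, 0, 0, 0, 1],
    [0, 0, 0, 0, 0, 0, 1],
    [0, 0, 0, 0, 0, 0, 1],
  ],
)

```text
time: 17.68
eef_pos: [0.6751, 0.0638, 0.2125]
tool_rot: [-3.032, -0.821, -0.017]
wrist_force: [-0.1, 0.5, -0.9]
gripper_width: 0.845
gripper_force: 0.0
```

```bash
python3 - <<'E'
from h import *
im,M=snap("wrist","w8");lid(M,im,"y");lid(M,im,"g",.0615)
im,M=snap("scene","s2");lid(M,im,"y",.06)
go(.3895,-.2365,.2,-59.5,14)
E
```

```text
y [494.1  14.8] 2014 [0.9047 0.0027 0.0615]
g [311.7 190.5] 1617 [0.6718 0.0641 0.0615]
y [238.3 264.1] 180 [ 0.3864 -0.2381  0.06  ]
y [427.6 272.2] 287 [0.8986 0.0361 0.06  ]
tool y now -59.7
t17.8 p [0.6726 0.0635 0.2089] turn [-0.    -0.003 -0.002] shift total [-4.952  1.435  0.111] per row/14 [-0.354  0.103  0.008] F [ 0.4 -0.2 -0.9] w 0.989 q7 -1.21
```

>>> send_rows(
  rows=[
    [-0.354, 0.103, 0, 0, 0, 0, 1],
    [-0.354, 0.103, 0, 0, 0, 0, 1],
    [-0.354, 0.103, 0, 0, 0, 0, 1],
    [-0.354, 0.103, 0, 0, 0, 0, 1],
    [-0.354, 0.103, 0, 0, 0, 0, 1],
    [-0.354, 0.103, 0, 0, 0, 0, 1],
    [-0.354, 0.103, 0, 0, 0, 0, 1],
    [-0.354, 0.103, 0, 0, 0, 0, 1],
  ],
)

```text
time: 18.45
eef_pos: [0.5085, -0.1084, 0.2066]
tool_rot: [-3.03, -0.822, -0.002]
wrist_force: [-0.9, -1.2, -0.1]
gripper_width: 1.003
gripper_force: 0.0
```

>>> send_rows(
  rows=[
    [-0.354, 0.103, 0, 0, 0, 0, 1],
    [-0.354, 0.103, 0, 0, 0, 0, 1],
    [-0.354, 0.103, 0, 0, 0, 0, 1],
    [-0.354, 0.103, 0, 0, 0, 0, 1],
    [-0.35, 0.1, 0, 0, 0, 0, 1],
    [-0.35, 0.1, 0, 0, 0, 0, 1],
    [0, 0, 0, 0, 0, 0, 1],
    [0, 0, 0, 0, 0, 0, 1],
  ],
)

```text
time: 19.12
eef_pos: [0.3871, -0.2362, 0.2062]
tool_rot: [-3.031, -0.814, -0.003]
wrist_force: [2.3, 0.1, 1.1]
gripper_width: 0.999
gripper_force: 0.0
```

```bash
python3 - <<'E'
from h import *
im,M=snap("wrist","w9");lid(M,im,"y")
go(.3895,-.2365,.011,-59.5,14)
E
```

```text
y [307.7 172.9] 298 [ 0.3986 -0.2217  0.0615]
y [320.4 200.3] 527 [ 0.379  -0.2488  0.0615]
tool y now -59.8
t19.2 p [ 0.3886 -0.2353  0.2065] turn [-0.001 -0.002 -0.003] shift total [2.000e-03 1.900e-02 2.443e+00] per row/14 [0.    0.001 0.175] F [-0.1  0.6  0.7] w 0.999 q7 -0.58
```

>>> send_rows(
  rows=[
    [0, 0.02, 0.25, 0, 0, 0, 1],
    [0, 0, 0.4, 0, 0, 0, 1],
    [0, 0, 0.4, 0, 0, 0, 1],
    [0, 0, 0.4, 0, 0, 0, 1],
    [0, 0, 0.3, 0, 0, 0, 1],
    [0, 0, 0.2, 0, 0, 0, 1],
    [0, 0, 0, 0, 0, 0, 1],
    [0, 0, 0, 0, 0, 0, 1],
  ],
)

```text
time: 19.83
eef_pos: [0.3913, -0.235, 0.0504]
tool_rot: [-3.028, -0.824, -0.005]
wrist_force: [-0.5, 0.1, -0.6]
gripper_width: 1.0
gripper_force: 0.0
```

```bash
python3 - <<'E'
from h import *
go(.3892,-.2368,.011,-59.5,14)
E
```

```text
tool y now -59.5
t19.8 p [ 0.3913 -0.235   0.0504] turn [-0.002 -0.002 -0.   ] shift total [-0.034  0.005  0.493] per row/14 [-0.002  0.     0.035] F [-0.5  0.1 -0.6] w 1.0 q7 -0.58
```

>>> send_rows(
  rows=[
    [-0.025, 0.005, 0.28, 0, 0, 0, 1],
    [0, 0, 0.215, 0, 0, 0, 1],
    [0, 0, 0, 0, 0, 0, 1],
    [0, 0, 0, 0, 0, 0, 1],
    [0, 0, 0, 0, 0, 0, -1],
    [0, 0, 0, 0, 0, 0, -1],
    [0, 0, 0, 0, 0, 0, -1],
    [0, 0, 0, 0, 0, 0, -1],
  ],
)

```text
time: 20.5
eef_pos: [0.3903, -0.2379, 0.0135]
tool_rot: [3.032, 0.822, 0.01]
wrist_force: [-0.1, 0.2, 8.6]
gripper_width: 0.686
gripper_force: 62.7
```

>>> send_rows(
  rows=[
    [0, 0, 0, 0, 0, 0, -1],
    [0, 0, -0.3, 0, 0, 0, -1],
    [0, 0, -0.4, 0, 0, 0, -1],
    [0, 0, -0.4, 0, 0, 0, -1],
    [0, 0, -0.3, 0, 0, 0, -1],
    [0, 0, 0, 0, 0, 0, -1],
    [0, 0, 0, 0, 0, 0, -1],
  ],
)

```text
time: 21.08
eef_pos: [0.39, -0.2385, 0.1257]
tool_rot: [3.03, 0.821, 0.013]
wrist_force: [-0.1, 0.1, -0.6]
gripper_width: 0.684
gripper_force: 64.9
```

```bash
python3 - <<'E'
from h import *
im,M=snap("wrist","w10");lid(M,im,"y",pose()[0][2]+.05)
go(*P[2],.12,-59.5,14)
E
```

```text
y [313.1 305.1] 8070 [ 0.3933 -0.2354  0.1745]
tool y now -59.7
t21.1 p [ 0.3892 -0.238   0.1245] turn [ 0.001 -0.004 -0.002] shift total [ 4.023 -2.38   0.056] per row/14 [ 0.287 -0.17   0.004] F [ 0.5  1.1 -1.7] w 0.688 q7 -0.58
```

>>> send_rows(
  rows=[
    [0.2, -0.12, 0, 0, -0.003, 0, -1],
    [0.35, -0.207, 0, 0, 0, 0, -1],
    [0.35, -0.207, 0, 0, 0, 0, -1],
    [0.35, -0.207, 0, 0, 0, 0, -1],
    [0.35, -0.207, 0, 0, 0, 0, -1],
    [0.35, -0.207, 0, 0, 0, 0, -1],
    [0.35, -0.207, 0, 0, 0, 0, -1],
    [0.35, -0.207, 0, 0, 0, 0, -1],
  ],
)

```text
time: 21.8
eef_pos: [0.5079, -0.021, 0.1222]
tool_rot: [-3.031, -0.822, 0.006]
wrist_force: [0.7, -1.1, -1.4]
gripper_width: 0.682
gripper_force: 64.9
```

>>> send_rows(
  rows=[
    [0.35, -0.207, 0, 0, 0, 0, -1],
    [0.35, -0.207, 0, 0, 0, 0, -1],
    [0.35, -0.207, 0, 0, 0, 0, -1],
    [0.323, -0.19, 0, 0, 0, 0, -1],
    [0, 0, 0, 0, 0, 0, -1],
    [0, 0, 0, 0, 0, 0, -1],
    [0, 0, 0, 0, 0, 0, -1],
    [0, 0, 0, 0, 0, 0, -1],
  ],
)

```text
time: 22.47
eef_pos: [0.5691, 0.0869, 0.1227]
tool_rot: [3.032, 0.819, -0.006]
wrist_force: [-0.2, -0.4, -1.2]
gripper_width: 0.684
gripper_force: 64.9
```

```bash
python3 - <<'E'
from h import *
go(*P[2],.023,-59.5,14)
E
```

```text
tool y now -59.8
t22.5 p [0.5691 0.0869 0.1227] turn [-0.     0.002 -0.003] shift total [ 0.023 -0.022  1.247] per row/14 [ 0.002 -0.002  0.089] F [-0.2 -0.4 -1.2] w 0.684 q7 -1.20
```

>>> send_rows(
  rows=[
    [0.023, -0.022, 0.2, 0, 0.002, 0, -1],
    [0, 0, 0.3, 0, 0, 0, -1],
    [0, 0, 0.3, 0, 0, 0, -1],
    [0, 0, 0.2, 0, 0, 0, -1],
    [0, 0, 0, 0, 0, 0, -1],
    [0, 0, 0, 0, 0, 0, -1],
    [0, 0, 0, 0, 0, 0, -1],
  ],
)

```text
time: 23.05
eef_pos: [0.572, 0.0904, 0.0446]
tool_rot: [-3.032, -0.819, -0.006]
wrist_force: [0.3, 0.3, -1.5]
gripper_width: 0.682
gripper_force: 64.9
```

```bash
python3 - <<'E'
from h import *
go(*P[2],.0225,-59.5,14)
E
```

```text
tool y now -59.8
t23.1 p [0.572  0.0904 0.0446] turn [ 0.    -0.002 -0.003] shift total [-0.029 -0.003  0.276] per row/14 [-0.002 -0.     0.02 ] F [ 0.3  0.3 -1.5] w 0.682 q7 -1.20
```

>>> send_rows(
  rows=[
    [-0.018, 0, 0.1, 0, 0, 0, -1],
    [0, 0, 0.1, 0, 0, 0, -1],
    [0, 0, 0.07, 0, 0, 0, -1],
    [0, 0, 0, 0, 0, 0, -1],
    [0, 0, 0, 0, 0, 0, -1],
    [0, 0, 0, 0, 0, 0, -1],
  ],
)

```text
time: 23.55
eef_pos: [0.5704, 0.0908, 0.0221]
tool_rot: [-3.031, -0.822, -0.004]
wrist_force: [0.2, -0.6, -0.8]
gripper_width: 0.692
gripper_force: 65.3
```

>>> send_rows(
  rows=[
    [0, 0, 0, 0, 0, 0, 0.8],
    [0, 0, 0, 0, 0, 0, 1],
    [0, 0, 0, 0, 0, 0, 1],
    [0, 0, 0, 0, 0, 0, 1],
    [0, 0, -0.3, 0, 0, 0, 1],
    [0, 0, -0.4, 0, 0, 0, 1],
    [0, 0, -0.3, 0, 0, 0, 1],
    [0, 0, 0, 0, 0, 0, 0],
  ],
)

```text
time: 24.22
eef_pos: [0.5736, 0.0911, 0.1068]
tool_rot: [-3.032, -0.821, -0.019]
wrist_force: [0.8, 0.1, 1.0]
gripper_width: 0.881
gripper_force: 0.0
```

>>> send_rows(
  rows=[
    [0, 0, 0, 0, 0, 0, -1],
    [0, 0, 0, 0, 0, 0, -1],
    [0, 0, 0, 0, 0, 0, -1],
    [0, 0, 0, 0, 0, 0, -1],
    [0, 0, 0, 0, 0, 0, -1],
    [0, 0, 0, 0, 0, 0, -1],
  ],
)

```text
time: 24.72
eef_pos: [0.5698, 0.0905, 0.1014]
tool_rot: [-3.031, -0.822, -0.002]
wrist_force: [-0.1, 0.1, -0.4]
gripper_width: 0.01
gripper_force: 0.0
```

```bash
python3 - <<'E'
from h import *
im,M=snap("wrist","w11");lid(M,im,"y",.0695);lid(M,im,"g")
go(*P[2],.066,-59.5,14)
E
```

```text
y [313.5 224.5] 3172 [0.5747 0.094  0.0695]
g [430.8 118.2] 5445 [0.6726 0.0648 0.0615]
tool y now -59.7
t24.8 p [0.5699 0.0905 0.1016] turn [-0.    -0.001 -0.002] shift total [-0.008  0.011  0.445] per row/14 [-0.001  0.001  0.032] F [ 0.6 -0.1  0.5] w 0.0 q7 -1.20
```

>>> send_rows(
  rows=[
    [0.025, 0, 0.15, 0, 0, 0, -1],
    [0, 0, 0.15, 0, 0, 0, -1],
    [0, 0, 0.06, 0, 0, 0, -1],
    [0, 0, 0.05, 0, 0, 0, -1],
    [0, 0, 0.04, 0, 0, 0, -1],
    [0, 0, 0.04, 0, 0, 0, -1],
    [0, 0, 0, 0, 0, 0, -1],
    [0, 0, 0, 0, 0, 0, -1],
  ],
)

```text
time: 25.43
eef_pos: [0.5712, 0.0916, 0.064]
tool_rot: [-3.031, -0.821, -0.001]
wrist_force: [-3.8, 0.7, 14.0]
gripper_width: -0.0
gripper_force: 6.8
```

>>> send_rows(
  rows=[
    [0, 0, 0.03, 0, 0, 0, -1],
    [0, 0, 0, 0, 0, 0, -1],
    [0, 0, 0, 0, 0, 0, -1],
  ],
)

```text
time: 25.68
eef_pos: [0.5714, 0.0917, 0.0638]
tool_rot: [-3.031, -0.821, -0.002]
wrist_force: [-7.3, -0.6, 30.2]
gripper_width: -0.001
gripper_force: 15.1
```

>>> send_rows(
  rows=[
    [0, 0, -0.3, 0, 0, 0, -1],
    [0, 0, -0.4, 0, 0, 0, 0],
    [0, 0, -0.4, 0, 0, 0, 1],
    [0, 0, -0.4, 0, 0, 0, 1],
    [0, 0, -0.5, 0, 0, 0, 1],
    [0, 0, 0, 0, 0, 0, 1],
    [0, 0, 0, 0, 0, 0, 1],
  ],
)

```text
time: 26.27
eef_pos: [0.5733, 0.0917, 0.2228]
tool_rot: [-3.032, -0.821, -0.013]
wrist_force: [-0.9, -0.4, -0.7]
gripper_width: 0.844
gripper_force: 0.0
```

```bash
cat >> h.py <<'E'
def moved(a,b,pts):
    A=cv2.imread(f"pics/{a}.png");B=cv2.imread(f"pics/{b}.png")
    for u,v in pts:
        T=A[v-14:v+22,u-16:u+17];S=B[v-54:v+62,u-56:u+57];r=cv2.matchTemplate(S,T,cv2.TM_CCOEFF_NORMED);_,s,_,l=cv2.minMaxLoc(r);print((u,v),"moved",l[0]-40,l[1]-40,round(s,2))
E
python3 - <<'E'
from h import *
snap("scene","s3");moved("s1","s3",[(229,310),(280,328)])
go(.6115,-.331,.22,-59.5,14)
E
```

```text
(229, 310) moved 0 0 1.0
(280, 328) moved 0 0 1.0
tool y now -59.7
t26.3 p [0.5717 0.0914 0.2209] turn [ 0.    -0.003 -0.002] shift total [-2.251  4.802  0.011] per row/14 [-0.161  0.343  0.001] F [ 0.2  0.6 -0.2] w 0.924 q7 -1.22
```

>>> send_rows(
  rows=[
    [-0.161, 0.343, 0, 0, 0, 0, 1],
    [-0.161, 0.343, 0, 0, 0, 0, 1],
    [-0.161, 0.343, 0, 0, 0, 0, 1],
    [-0.161, 0.343, 0, 0, 0, 0, 1],
    [-0.161, 0.343, 0, 0, 0, 0, 1],
    [-0.161, 0.343, 0, 0, 0, 0, 1],
    [-0.161, 0.343, 0, 0, 0, 0, 1],
    [-0.161, 0.343, 0, 0, 0, 0, 1],
  ],
)

```text
time: 26.98
eef_pos: [0.5919, -0.1512, 0.2176]
tool_rot: [-3.029, -0.821, 0.002]
wrist_force: [0.3, -0.5, 0.7]
gripper_width: 0.999
gripper_force: 0.0
```

>>> send_rows(
  rows=[
    [-0.161, 0.343, 0, 0, 0, 0, 1],
    [-0.161, 0.343, 0, 0, 0, 0, 1],
    [-0.161, 0.343, 0, 0, 0, 0, 1],
    [-0.161, 0.343, 0, 0, 0, 0, 1],
    [-0.161, 0.343, 0, 0, 0, 0, 1],
    [-0.161, 0.343, 0, 0, 0, 0, 1],
    [0, 0, 0, 0, 0, 0, 1],
    [0, 0, 0, 0, 0, 0, 1],
  ],
)

```text
time: 27.65
eef_pos: [0.6078, -0.3338, 0.2171]
tool_rot: [-3.032, -0.814, 0.002]
wrist_force: [-0.2, 0.3, -0.3]
gripper_width: 1.001
gripper_force: 0.0
```

>>> send_rows(
  rows=[
    [0, 0, 0, 0, 0, 0, 1],
    [0, 0, 0, 0, 0, 0, 1],
  ],
)

```text
time: 27.82
eef_pos: [0.6098, -0.3288, 0.2184]
tool_rot: [-3.027, -0.824, -0.002]
wrist_force: [0.1, 0.6, -0.5]
gripper_width: 0.999
gripper_force: 0.0
```

```bash
python3 - <<'E'
from h import *
im,M=snap("wrist","w12");print(proj(M,(.6115,-.331,.064)),toz(M,320,190,.064),toz(M,330,190,.064),toz(M,320,200,.064))
cv2.imwrite("pics/c4.png",im[100:280,220:440,::-1].repeat(2,0).repeat(2,1))
go(.6115,-.331,.011,-59.5,14)
E
```

```text
[316.76523796 185.87680265] [ 0.60923631 -0.33654137  0.064     ] [ 0.61490153 -0.34616279  0.064     ] [ 0.59915889 -0.34256639  0.064     ]
tool y now -59.5
t27.9 p [ 0.61   -0.3288  0.2189] turn [-0.002 -0.002 -0.   ] shift total [1.000e-03 3.300e-02 2.599e+00] per row/14 [0.    0.002 0.186] F [-0.3  0.8 -0. ] w 1.002 q7 -0.53
```

View pics/c4.png

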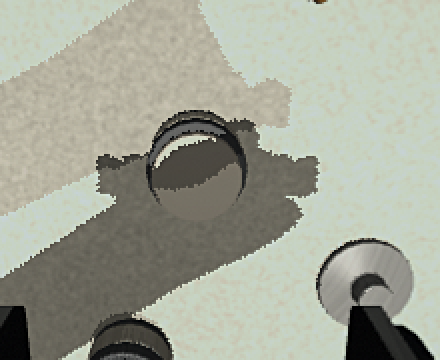

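The white lid's top is centred near (319,188.5), which gives (0.610, -0.334), about 3 mm from the estimate.

>>> send_rows(
  rows=[
    [-0.03, 0.058, 0.25, 0, 0, 0, 1],
    [0, 0, 0.4, 0, 0, 0, 1],
    [0, 0, 0.4, 0, 0, 0, 1],
    [0, 0, 0.4, 0, 0, 0, 1],
    [0, 0, 0.35, 0, 0, 0, 1],
    [0, 0, 0.3, 0, 0, 0, 1],
    [0, 0, 0, 0, 0, 0, 1],
    [0, 0, 0, 0, 0, 0, 1],
  ],
)

```text
time: 28.53
eef_pos: [0.6101, -0.3342, 0.0509]
tool_rot: [-3.028, -0.824, -0.001]
wrist_force: [0.8, 0.0, -0.2]
gripper_width: 1.0
gripper_force: 0.0
```

```bash
python3 - <<'E'
from h import *
go(.6104,-.334,.011,-59.5,14)
E
```

```text
tool y now -59.6
t28.5 p [ 0.6101 -0.3342  0.0509] turn [-0.002 -0.001 -0.001] shift total [0.004 0.    0.499] per row/14 [0.    0.    0.036] F [ 0.8  0.  -0.2] w 1.0 q7 -0.50
```

>>> send_rows(
  rows=[
    [0, 0, 0.28, 0, 0, 0, 1],
    [0, 0, 0.215, 0, 0, 0, 1],
    [0, 0, 0, 0, 0, 0, 1],
    [0, 0, 0, 0, 0, 0, 1],
    [0, 0, 0, 0, 0, 0, -1],
    [0, 0, 0, 0, 0, 0, -1],
    [0, 0, 0, 0, 0, 0, -1],
    [0, 0, 0, 0, 0, 0, -1],
  ],
)

```text
time: 29.2
eef_pos: [0.6124, -0.3367, 0.0151]
tool_rot: [3.031, 0.821, 0.009]
wrist_force: [0.4, 0.7, 5.4]
gripper_width: 0.687
gripper_force: 64.9
```

>>> send_rows(
  rows=[
    [0, 0, 0, 0, 0, 0, -1],
    [0, 0, -0.3, 0, 0, 0, -1],
    [0, 0, -0.4, 0, 0, 0, -1],
    [0, 0, -0.4, 0, 0, 0, -1],
    [0, 0, -0.3, 0, 0, 0, -1],
    [0, 0, 0, 0, 0, 0, -1],
    [0, 0, 0, 0, 0, 0, -1],
  ],
)

```text
time: 29.78
eef_pos: [0.6118, -0.3371, 0.1273]
tool_rot: [3.03, 0.821, 0.011]
wrist_force: [0.7, 0.9, -2.2]
gripper_width: 0.685
gripper_force: 64.8
```

```bash
python3 - <<'E'
from h import *
go(*P[1],.12,-59.5,11)
E
```

```text
tool y now -59.7
t29.8 p [ 0.6118 -0.3371  0.1273] turn [ 0.003 -0.004 -0.002] shift total [ 2.256 -3.004  0.091] per row/11 [ 0.205 -0.273  0.008] F [ 0.7  0.9 -2.2] w 0.685 q7 -0.51
```

>>> send_rows(
  rows=[
    [0.12, -0.16, 0, 0.002, -0.003, 0, -1],
    [0.237, -0.316, 0, 0, 0, 0, -1],
    [0.237, -0.316, 0, 0, 0, 0, -1],
    [0.237, -0.316, 0, 0, 0, 0, -1],
    [0.237, -0.316, 0, 0, 0, 0, -1],
    [0.237, -0.316, 0, 0, 0, 0, -1],
    [0.237, -0.316, 0, 0, 0, 0, -1],
    [0.237, -0.316, 0, 0, 0, 0, -1],
  ],
)

```text
time: 30.45
eef_pos: [0.6362, -0.0988, 0.1233]
tool_rot: [-3.028, -0.821, 0.008]
wrist_force: [-0.1, 1.3, -1.6]
gripper_width: 0.688
gripper_force: 64.8
```

>>> send_rows(
  rows=[
    [0.237, -0.316, 0, 0, 0, 0, -1],
    [0.237, -0.316, 0, 0, 0, 0, -1],
    [0, 0, 0, 0, 0, 0, -1],
    [0, 0, 0, 0, 0, 0, -1],
    [0, 0, 0, 0, 0, 0, -1],
    [0, 0, 0, 0, 0, 0, -1],
  ],
)

```text
time: 30.95
eef_pos: [0.6439, -0.0399, 0.1243]
tool_rot: [-3.031, -0.818, 0.007]
wrist_force: [0.9, -1.7, -1.3]
gripper_width: 0.685
gripper_force: 64.8
```

```bash
python3 - <<'E'
from h import *
go(*P[1],.024,-59.5,11)
E
```

```text
tool y now -59.8
t30.9 p [ 0.6439 -0.0399  0.1243] turn [-0.002  0.002 -0.003] shift total [ 0.026 -0.007  1.253] per row/11 [ 0.002 -0.001  0.114] F [ 0.9 -1.7 -1.3] w 0.685 q7 -0.93
```

>>> send_rows(
  rows=[
    [0.02, -0.005, 0.2, 0, 0.001, 0, -1],
    [0, 0, 0.3, 0, 0, 0, -1],
    [0, 0, 0.3, 0, 0, 0, -1],
    [0, 0, 0.2, 0, 0, 0, -1],
    [0, 0, 0, 0, 0, 0, -1],
    [0, 0, 0, 0, 0, 0, -1],
    [0, 0, 0, 0, 0, 0, -1],
    [0, 0, 0, 0, 0, 0, -1],
  ],
)

```text
time: 31.62
eef_pos: [0.647, -0.0374, 0.0464]
tool_rot: [-3.031, -0.82, -0.003]
wrist_force: [-0.7, 0.2, -0.1]
gripper_width: 0.685
gripper_force: 64.8
```

```bash
python3 - <<'E'
from h import *
go(*P[1],.024,-59.5,11)
E
```

```text
tool y now -59.7
t31.6 p [ 0.647  -0.0374  0.0464] turn [-0.001 -0.001 -0.003] shift total [-0.024  0.001  0.28 ] per row/11 [-0.002  0.     0.025] F [-0.7  0.2 -0.1] w 0.685 q7 -0.91
```

>>> send_rows(
  rows=[
    [-0.02, 0, 0.1, 0, 0, 0, -1],
    [0, 0, 0.1, 0, 0, 0, -1],
    [0, 0, 0.08, 0, 0, 0, -1],
    [0, 0, 0, 0, 0, 0, -1],
    [0, 0, 0, 0, 0, 0, -1],
    [0, 0, 0, 0, 0, 0, -1],
  ],
)

```text
time: 32.12
eef_pos: [0.6441, -0.0369, 0.0228]
tool_rot: [-3.028, -0.821, 0.002]
wrist_force: [-1.6, 0.9, 4.6]
gripper_width: 0.682
gripper_force: 66.6
```

>>> send_rows(
  rows=[
    [0, 0, 0, 0, 0, 0, 0.8],
    [0, 0, 0, 0, 0, 0, 1],
    [0, 0, 0, 0, 0, 0, 1],
    [0, 0, 0, 0, 0, 0, 1],
    [0, 0, -0.3, 0, 0, 0, 1],
    [0, 0, -0.4, 0, 0, 0, 1],
    [0, 0, -0.3, 0, 0, 0, 1],
    [0, 0, 0, 0, 0, 0, 0],
  ],
)

```text
time: 32.78
eef_pos: [0.6484, -0.038, 0.1075]
tool_rot: [-3.032, -0.821, -0.013]
wrist_force: [1.6, -1.0, -0.6]
gripper_width: 0.887
gripper_force: 0.0
```

>>> send_rows(
  rows=[
    [0, 0, 0, 0, 0, 0, -1],
    [0, 0, 0, 0, 0, 0, -1],
    [0, 0, 0, 0, 0, 0, -1],
    [0, 0, 0, 0, 0, 0, -1],
    [0, 0, 0, 0, 0, 0, -1],
    [0, 0, 0, 0, 0, 0, -1],
  ],
)

```text
time: 33.28
eef_pos: [0.644, -0.0374, 0.1017]
tool_rot: [-3.029, -0.821, 0.004]
wrist_force: [0.5, 0.9, -0.2]
gripper_width: 0.009
gripper_force: 0.0
```

```bash
python3 - <<'E'
from h import *
go(*P[1],.066,-59.5,11)
im,M=snap("wrist","w13");lid(M,im,"y");lid(M,im,"g");snap("scene","s4");moved("s1","s4",[(229,310)])
E
```

```text
tool y now -59.7
t33.3 p [ 0.644  -0.0374  0.1017] turn [-0.002  0.001 -0.002] shift total [0.008 0.019 0.446] per row/11 [0.001 0.002 0.041] F [ 0.5  0.9 -0.2] w 0.009 q7 -0.92
y [111.3 225.3] 3998 [0.5708 0.0905 0.0615]
g [198.6 117. ] 5421 [0.6726 0.0648 0.0615]
(229, 310) moved 0 0 1.0
```

Pressing white. The seating contact at 0.0228 was 4.6 N.

>>> send_rows(
  rows=[
    [0.01, 0.01, 0.15, 0, 0, 0, -1],
    [0, 0, 0.15, 0, 0, 0, -1],
    [0, 0, 0.06, 0, 0, 0, -1],
    [0, 0, 0.05, 0, 0, 0, -1],
    [0, 0, 0.04, 0, 0, 0, -1],
    [0, 0, 0.04, 0, 0, 0, -1],
    [0, 0, 0, 0, 0, 0, -1],
    [0, 0, 0, 0, 0, 0, -1],
  ],
)

```text
time: 34.05
eef_pos: [0.6443, -0.0375, 0.0641]
tool_rot: [-3.028, -0.82, 0.005]
wrist_force: [-3.3, 0.8, 9.1]
gripper_width: -0.001
gripper_force: 4.8
```

>>> send_rows(
  rows=[
    [0, 0, 0.03, 0, 0, 0, -1],
    [0, 0, 0, 0, 0, 0, -1],
    [0, 0, 0, 0, 0, 0, -1],
  ],
)

```text
time: 34.3
eef_pos: [0.6445, -0.0376, 0.0639]
tool_rot: [-3.028, -0.82, 0.005]
wrist_force: [-7.5, 1.0, 22.3]
gripper_width: -0.002
gripper_force: 11.5
```

>>> send_rows(
  rows=[
    [0, 0, -0.3, 0, 0, 0, -1],
    [0, 0, -0.4, 0, 0, 0, 0],
    [0, 0, -0.4, 0, 0, 0, 1],
    [0, 0, -0.4, 0, 0, 0, 1],
    [0, 0, -0.5, 0, 0, 0, 1],
    [0, 0, 0, 0, 0, 0, 1],
    [0, 0, 0, 0, 0, 0, 1],
  ],
)

```text
time: 34.88
eef_pos: [0.6477, -0.0383, 0.2237]
tool_rot: [-3.031, -0.821, -0.008]
wrist_force: [-0.3, -0.8, -0.7]
gripper_width: 0.847
gripper_force: 0.0
```

```bash
python3 - <<'E'
from h import *
go(.453,-.366,.22,-59.5,14)
E
```

```text
tool y now -59.7
t34.9 p [ 0.6477 -0.0383  0.2237] turn [-0.    -0.003 -0.002] shift total [-4.176  2.294  0.046] per row/14 [-0.298  0.164  0.003] F [-0.3 -0.8 -0.7] w 0.847 q7 -0.95
```

>>> send_rows(
  rows=[
    [-0.298, 0.164, 0, 0, 0, 0, 1],
    [-0.298, 0.164, 0, 0, 0, 0, 1],
    [-0.298, 0.164, 0, 0, 0, 0, 1],
    [-0.298, 0.164, 0, 0, 0, 0, 1],
    [-0.298, 0.164, 0, 0, 0, 0, 1],
    [-0.298, 0.164, 0, 0, 0, 0, 1],
    [-0.298, 0.164, 0, 0, 0, 0, 1],
    [-0.298, 0.164, 0, 0, 0, 0, 1],
  ],
)

```text
time: 35.55
eef_pos: [0.5322, -0.2254, 0.2187]
tool_rot: [-3.027, -0.821, 0.006]
wrist_force: [-0.0, -0.3, 0.0]
gripper_width: 1.001
gripper_force: 0.0
```

>>> send_rows(
  rows=[
    [-0.298, 0.164, 0, 0, 0, 0, 1],
    [-0.298, 0.164, 0, 0, 0, 0, 1],
    [-0.298, 0.164, 0, 0, 0, 0, 1],
    [-0.298, 0.164, 0, 0, 0, 0, 1],
    [-0.298, 0.164, 0, 0, 0, 0, 1],
    [-0.298, 0.164, 0, 0, 0, 0, 1],
    [0, 0, 0, 0, 0, 0, 1],
    [0, 0, 0, 0, 0, 0, 1],
  ],
)

```text
time: 36.22
eef_pos: [0.4481, -0.3663, 0.2188]
tool_rot: [-3.029, -0.814, 0.005]
wrist_force: [0.3, 1.6, 0.4]
gripper_width: 1.001
gripper_force: 0.0
```

>>> send_rows(
  rows=[
    [0, 0, 0, 0, 0, 0, 1],
    [0, 0, 0, 0, 0, 0, 1],
  ],
)

```text
time: 36.38
eef_pos: [0.4511, -0.3633, 0.2194]
tool_rot: [-3.026, -0.824, 0.002]
wrist_force: [0.6, -0.4, 0.3]
gripper_width: 0.996
gripper_force: 0.0
```

```bash
python3 - <<'E'
from h import *
im,M=snap("wrist","w14");print(proj(M,(.453,-.366,.064)),toz(M,320,190,.064),toz(M,330,190,.064),toz(M,320,200,.064))
cv2.imwrite("pics/c5.png",im[100:280,220:440,::-1].repeat(2,0).repeat(2,1))
go(.453,-.366,.011,-59.5,14)
E
```

```text
[317.45200464 185.35763055] [ 0.44982435 -0.37120695  0.064     ] [ 0.45551347 -0.38085636  0.064     ] [ 0.43970612 -0.3772578   0.064     ]
tool y now -59.5
t36.4 p [ 0.4513 -0.3633  0.2197] turn [-0.003 -0.    -0.   ] shift total [2.000e-03 4.000e-02 2.608e+00] per row/14 [0.    0.003 0.186] F [-0.6  0.7  0.1] w 0.999 q7 -0.32
```

View pics/c5.png

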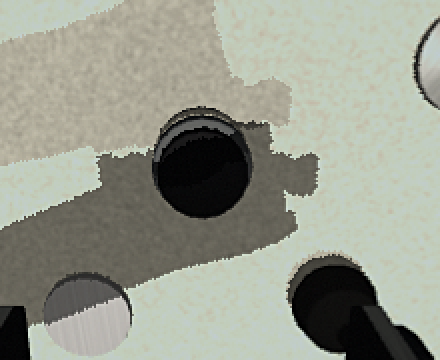

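The black lid's top is centred near (321.5,186.5), giving (0.454, -0.3705). The air bulb at (386,251) is 100 mm tall, so I'll check the gripper body's clearance.

```bash
python3 - <<'E'
from h import *
M=model("wrist")
# bulb top in w14 approx and scene foot; disc
b=toz(M,386,253,.085); print("bulb w",b)
S=model("scene"); print("bulb scene",toz(S,189,342,.05)); g=toz(M,264,257,.01); print("disc",g, toz(S,196,291,.01))
R=pose()[1]
for n,X in(("w",b),("s",toz(S,189,342,.05)),("disc",g)): print(n,(R.T@(X-np.array([.4542,-.3705,0])))[:2])
E
```

```text
bulb w [ 0.42950036 -0.46979901  0.085     ]
bulb scene [ 0.42066492 -0.50668819  0.05      ]
disc [ 0.31020572 -0.36227651  0.01      ] [ 0.30812364 -0.36402119  0.01      ]
w [-0.07164632  0.07263624]
s [-0.09798075  0.1001098 ]
disc [-0.11991513 -0.0801837 ]
```

>>> send_rows(
  rows=[
    [-0.013, 0.096, 0.25, 0, 0, 0, 1],
    [0, 0, 0.4, 0, 0, 0, 1],
    [0, 0, 0.4, 0, 0, 0, 1],
    [0, 0, 0.4, 0, 0, 0, 1],
    [0, 0, 0.35, 0, 0, 0, 1],
    [0, 0, 0.3, 0, 0, 0, 1],
    [0, 0, 0, 0, 0, 0, 1],
    [0, 0, 0, 0, 0, 0, 1],
  ],
)

```text
time: 37.1
eef_pos: [0.4532, -0.3703, 0.0514]
tool_rot: [-3.026, -0.823, 0.004]
wrist_force: [0.6, -0.8, 0.2]
gripper_width: 0.996
gripper_force: 0.0
```

```bash
python3 - <<'E'
from h import *
go(.4542,-.3705,.012,-59.5,14)
E
```

```text
tool y now -59.6
t37.1 p [ 0.4532 -0.3703  0.0514] turn [-0.004  0.    -0.001] shift total [0.009 0.009 0.492] per row/14 [0.001 0.001 0.035] F [ 0.6 -0.8  0.2] w 0.996 q7 -0.25
```

>>> send_rows(
  rows=[
    [0, 0.005, 0.28, -0.003, 0, 0, 1],
    [0, 0, 0.21, 0, 0, 0, 1],
    [0, 0, 0, 0, 0, 0, 1],
    [0, 0, 0, 0, 0, 0, 1],
    [0, 0, 0, 0, 0, 0, -1],
    [0, 0, 0, 0, 0, 0, -1],
    [0, 0, 0, 0, 0, 0, -1],
    [0, 0, 0, 0, 0, 0, -1],
  ],
)

```text
time: 37.77
eef_pos: [0.4542, -0.3725, 0.0153]
tool_rot: [3.029, 0.821, 0.003]
wrist_force: [-0.8, 1.7, 7.6]
gripper_width: 0.685
gripper_force: 63.3
```

>>> send_rows(
  rows=[
    [0, 0, 0, 0, 0, 0, -1],
    [0, 0, -0.3, 0, 0, 0, -1],
    [0, 0, -0.4, 0, 0, 0, -1],
    [0, 0, -0.4, 0, 0, 0, -1],
    [0, 0, -0.3, 0, 0, 0, -1],
    [0, 0, 0, 0, 0, 0, -1],
    [0, 0, 0, 0, 0, 0, -1],
  ],
)

```text
time: 38.35
eef_pos: [0.4542, -0.3727, 0.1273]
tool_rot: [3.028, 0.821, 0.005]
wrist_force: [-0.6, -0.1, -2.4]
gripper_width: 0.687
gripper_force: 65.4
```

```bash
python3 - <<'E'
from h import *
go(*P[3],.12,-59.5,13)
E
```

```text
tool y now -59.7
t38.4 p [ 0.4542 -0.3727  0.1273] turn [ 0.003 -0.001 -0.002] shift total [ 3.25  -3.314  0.091] per row/13 [ 0.25  -0.255  0.007] F [-0.6 -0.1 -2.4] w 0.687 q7 -0.27
```

>>> send_rows(
  rows=[
    [0.13, -0.134, 0, 0.002, 0, 0, -1],
    [0.26, -0.265, 0, 0, 0, 0, -1],
    [0.26, -0.265, 0, 0, 0, 0, -1],
    [0.26, -0.265, 0, 0, 0, 0, -1],
    [0.26, -0.265, 0, 0, 0, 0, -1],
    [0.26, -0.265, 0, 0, 0, 0, -1],
    [0.26, -0.265, 0, 0, 0, 0, -1],
    [0.26, -0.265, 0, 0, 0, 0, -1],
  ],
)

```text
time: 39.02
eef_pos: [0.5061, -0.1526, 0.1236]
tool_rot: [-3.028, -0.822, 0.007]
wrist_force: [-0.1, -0.1, -2.2]
gripper_width: 0.683
gripper_force: 65.4
```

>>> send_rows(
  rows=[
    [0.26, -0.265, 0, 0, 0, 0, -1],
    [0.26, -0.265, 0, 0, 0, 0, -1],
    [0.26, -0.265, 0, 0, 0, 0, -1],
    [0.26, -0.265, 0, 0, 0, 0, -1],
    [0.26, -0.265, 0, 0, 0, 0, -1],
    [0, 0, 0, 0, 0, 0, -1],
    [0, 0, 0, 0, 0, 0, -1],
    [0, 0, 0, 0, 0, 0, -1],
  ],
)

```text
time: 39.68
eef_pos: [0.5421, -0.0113, 0.1242]
tool_rot: [-3.03, -0.823, 0.006]
wrist_force: [-0.7, -0.2, -0.6]
gripper_width: 0.684
gripper_force: 65.3
```

```bash
python3 - <<'E'
from h import *
go(*P[3],.024,-59.5,13)
E
```

```text
tool y now -59.6
t39.7 p [ 0.5421 -0.0113  0.1242] turn [-0.002  0.002 -0.001] shift total [0.011 0.02  1.253] per row/13 [0.001 0.002 0.096] F [-0.7 -0.2 -0.6] w 0.684 q7 -0.89
```

>>> send_rows(
  rows=[
    [0.01, 0.01, 0.2, -0.001, 0.001, 0, -1],
    [0, 0, 0.3, 0, 0, 0, -1],
    [0, 0, 0.3, 0, 0, 0, -1],
    [0, 0, 0.2, 0, 0, 0, -1],
    [0, 0, 0, 0, 0, 0, -1],
    [0, 0, 0, 0, 0, 0, -1],
    [0, 0, 0, 0, 0, 0, -1],
    [0, 0, 0, 0, 0, 0, -1],
  ],
)

```text
time: 40.35
eef_pos: [0.5457, -0.0128, 0.0466]
tool_rot: [3.032, 0.82, 0.005]
wrist_force: [0.8, 0.2, -2.4]
gripper_width: 0.686
gripper_force: 65.3
```

```bash
python3 - <<'E'
from h import *
go(*P[3],.024,-59.5,13)
E
```

```text
tool y now -59.7
t40.4 p [ 0.5457 -0.0128  0.0466] turn [ 0.001 -0.002 -0.003] shift total [-0.018 -0.018  0.283] per row/13 [-0.001 -0.001  0.022] F [ 0.8  0.2 -2.4] w 0.686 q7 -0.85
```

>>> send_rows(
  rows=[
    [-0.012, -0.01, 0.1, 0, 0, 0, -1],
    [0, 0, 0.1, 0, 0, 0, -1],
    [0, 0, 0.08, 0, 0, 0, -1],
    [0, 0, 0, 0, 0, 0, -1],
    [0, 0, 0, 0, 0, 0, -1],
    [0, 0, 0, 0, 0, 0, -1],
  ],
)

```text
time: 40.85
eef_pos: [0.5435, -0.0118, 0.0228]
tool_rot: [-3.032, -0.822, -0.001]
wrist_force: [-0.4, -0.1, -1.6]
gripper_width: 0.686
gripper_force: 67.5
```

>>> send_rows(
  rows=[
    [0, 0, 0, 0, 0, 0, 0.8],
    [0, 0, 0, 0, 0, 0, 1],
    [0, 0, 0, 0, 0, 0, 1],
    [0, 0, 0, 0, 0, 0, 1],
    [0, 0, -0.3, 0, 0, 0, 1],
    [0, 0, -0.4, 0, 0, 0, 1],
    [0, 0, -0.3, 0, 0, 0, 1],
    [0, 0, 0, 0, 0, 0, 0],
  ],
)

```text
time: 41.52
eef_pos: [0.5468, -0.0122, 0.1074]
tool_rot: [3.031, 0.821, 0.015]
wrist_force: [-0.3, 0.4, 0.5]
gripper_width: 0.888
gripper_force: 0.0
```

>>> send_rows(
  rows=[
    [0, 0, 0, 0, 0, 0, -1],
    [0, 0, 0, 0, 0, 0, -1],
    [0, 0, 0, 0, 0, 0, -1],
    [0, 0, 0, 0, 0, 0, -1],
    [0, 0, 0, 0, 0, 0, -1],
    [0, 0, 0, 0, 0, 0, -1],
  ],
)

```text
time: 42.02
eef_pos: [0.5432, -0.012, 0.1024]
tool_rot: [-3.032, -0.821, -0.0]
wrist_force: [0.3, -1.0, -0.1]
gripper_width: 0.003
gripper_force: 0.0
```

```bash
python3 - <<'E'
from h import *
go(*P[3],.066,-59.5,11)
E
```

```text
tool y now -59.7
t42.0 p [ 0.5432 -0.012   0.1024] turn [-0.    -0.    -0.002] shift total [0.003 0.006 0.455] per row/11 [0.    0.001 0.041] F [ 0.3 -1.  -0.1] w 0.003 q7 -0.87
```

>>> send_rows(
  rows=[
    [0.01, 0, 0.15, 0, 0, 0, -1],
    [0, 0, 0.15, 0, 0, 0, -1],
    [0, 0, 0.07, 0, 0, 0, -1],
    [0, 0, 0.05, 0, 0, 0, -1],
    [0, 0, 0.04, 0, 0, 0, -1],
    [0, 0, 0.04, 0, 0, 0, -1],
    [0, 0, 0, 0, 0, 0, -1],
    [0, 0, 0, 0, 0, 0, -1],
  ],
)

```text
time: 42.68
eef_pos: [0.5434, -0.0114, 0.0639]
tool_rot: [-3.03, -0.821, 0.001]
wrist_force: [-3.3, 0.8, 14.3]
gripper_width: -0.001
gripper_force: 7.0
```

>>> send_rows(
  rows=[
    [0, 0, 0.03, 0, 0, 0, -1],
    [0, 0, 0, 0, 0, 0, -1],
    [0, 0, 0, 0, 0, 0, -1],
  ],
)

```text
time: 42.93
eef_pos: [0.5436, -0.0114, 0.0637]
tool_rot: [-3.03, -0.82, -0.001]
wrist_force: [-7.3, 0.6, 33.5]
gripper_width: -0.0
gripper_force: 16.6
```

>>> send_rows(
  rows=[
    [0, 0, -0.3, 0, 0, 0, -1],
    [0, 0, -0.4, 0, 0, 0, -1],
    [0, 0, -0.4, 0, 0, 0, 0],
    [0, 0, -0.5, 0, 0, 0, 1],
    [0, 0, -0.5, 0, 0, 0, 1],
    [0, 0, -0.5, 0, 0, 0, 1],
    [0, 0, -0.5, 0, 0, 0, 1],
    [0, 0, -0.5, 0, 0, 0, 1],
  ],
)

```text
time: 43.6
eef_pos: [0.5433, -0.0118, 0.3502]
tool_rot: [-3.032, -0.821, -0.001]
wrist_force: [0.9, -0.3, -0.4]
gripper_width: 0.848
gripper_force: 0.0
```

```bash
python3 - <<'E'
from h import *
# look from beside the tray; park pose of knob
go(.51,.325,.40,-104.6,11)
im,M=snap("scene","s5"); im2,_=snap("side","d5")
a=im[170:330,170:430,::-1];b=im2[150:310,200:460,::-1]
cv2.imwrite("pics/c6.png",np.vstack([cv2.resize(a,None,fx=1.8,fy=1.8,interpolation=2),cv2.resize(b,None,fx=1.8,fy=1.8,interpolation=2)]))
E
```

```text
tool y now -59.7
t43.6 p [ 0.5433 -0.0118  0.3502] turn [-0.    -0.     0.499] shift total [-1.464 -3.969 -0.622] per row/11 [-0.133 -0.361 -0.057] F [ 0.9 -0.3 -0.4] w 0.848 q7 -1.00
```

View pics/c6.png

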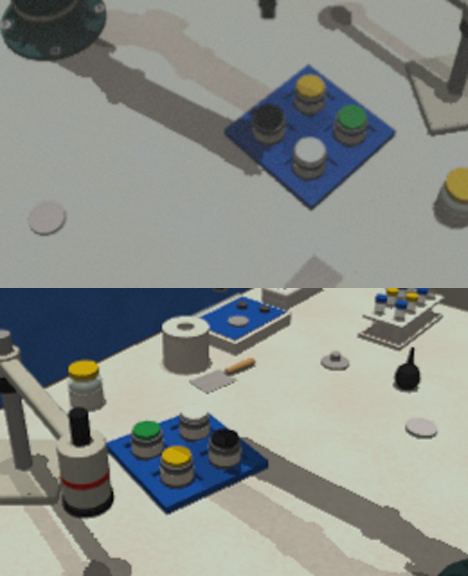

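The four pots stand closed in the pockets with no red showing. Now I'll swing the camera back.

>>> send_rows(
  rows=[
    [0, 0, -0.3, 0, 0, 0.0713, 1],
    [0, 0, -0.32, 0, 0, 0.0713, 1],
    [0, 0, 0, 0, 0, 0.0713, 1],
    [0, 0, 0, 0, 0, 0.0713, 1],
    [0, 0, 0, 0, 0, 0.0713, 1],
    [0, 0, 0, 0, 0, 0.0713, 1],
    [0, 0, 0, 0, 0, 0.0713, 1],
    [0, 0, 0, 0, 0, 0, 1],
  ],
)

```text
time: 44.37
eef_pos: [0.5434, -0.0116, 0.3969]
tool_rot: [-3.116, 0.402, 0.001]
wrist_force: [-0.9, -0.8, 0.3]
gripper_width: 1.001
gripper_force: 0.0
```

```bash
python3 - <<'E'
from h import *
go(.5115,.3297,.40,-104.6,12)
E
```

```text
tool y now -104.7
t44.4 p [ 0.5434 -0.0116  0.3969] turn [-0.     0.001 -0.001] shift total [-1.462 -4.028 -0.039] per row/12 [-0.122 -0.336 -0.003] F [-0.9 -0.8  0.3] w 1.001 q7 -1.77
```

>>> send_rows(
  rows=[
    [-0.122, -0.336, 0, 0, 0, 0, 1],
    [-0.122, -0.336, 0, 0, 0, 0, 1],
    [-0.122, -0.336, 0, 0, 0, 0, 1],
    [-0.122, -0.336, 0, 0, 0, 0, 1],
    [-0.122, -0.336, 0, 0, 0, 0, 1],
    [-0.122, -0.336, 0, 0, 0, 0, 1],
    [-0.122, -0.336, 0, 0, 0, 0, 1],
    [-0.122, -0.336, 0, 0, 0, 0, 1],
  ],
)

```text
time: 45.03
eef_pos: [0.5219, 0.2173, 0.3975]
tool_rot: [-3.117, 0.394, -0.0]
wrist_force: [-0.4, -0.2, -0.7]
gripper_width: 0.998
gripper_force: 0.0
```

>>> send_rows(
  rows=[
    [-0.122, -0.336, 0, 0, 0, 0, 1],
    [-0.122, -0.336, 0, 0, 0, 0, 1],
    [-0.122, -0.336, 0, 0, 0, 0, 1],
    [-0.122, -0.336, 0, 0, 0, 0, 1],
    [0, 0, 0, 0, 0, 0, 1],
    [0, 0, 0, 0, 0, 0, 1],
    [0, 0, 0, 0, 0, 0, 1],
    [0, 0, 0, 0, 0, 0, 1],
  ],
)

```text
time: 45.7
eef_pos: [0.5124, 0.3281, 0.3981]
tool_rot: [3.116, -0.401, 0.002]
wrist_force: [-0.5, -0.3, 0.2]
gripper_width: 0.998
gripper_force: 0.0
```

```bash
python3 - <<'E'
from h import *
go(.5115,.3297,.267,-104.6,12)
im,M=snap("wrist","w15");print(proj(M,(.5115,.3297,.303)),proj(M,(.5115,.3297,.253)),toz(M,320,190,.253),toz(M,330,190,.253),toz(M,320,200,.253))
cv2.imwrite("pics/c7.png",im[100:280,220:440,::-1].repeat(2,0).repeat(2,1))
E
```

```text
tool y now -104.7
t45.7 p [0.5124 0.3281 0.3981] turn [ 0.    -0.001 -0.001] shift total [-0.016 -0.017  1.639] per row/12 [-0.001 -0.001  0.137] F [-0.5 -0.3  0.2] w 0.998 q7 -2.38
[312.74617929 203.92554757] [312.77112509 188.98504898] [0.50841423 0.3224278  0.253     ] [0.50566989 0.31196547 0.253     ] [0.49739199 0.325227   0.253     ]
```

View pics/c7.png

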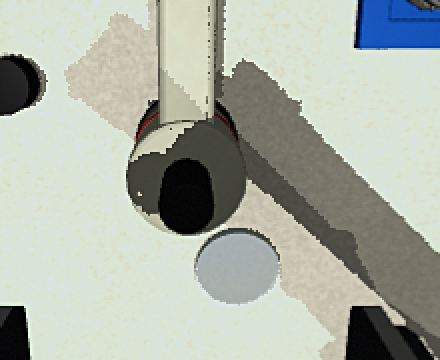

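The head disc is centred at (313.5,189) as predicted. I'll descend, grip and swing back.

>>> send_rows(
  rows=[
    [-0.016, -0.017, 0.2, 0, 0, 0, 1],
    [0, 0, 0.35, 0, 0, 0, 1],
    [0, 0, 0.35, 0, 0, 0, 1],
    [0, 0, 0.35, 0, 0, 0, 1],
    [0, 0, 0.25, 0, 0, 0, 1],
    [0, 0, 0.12, 0, 0, 0, 1],
    [0, 0, 0, 0, 0, 0, 1],
    [0, 0, 0, 0, 0, 0, 1],
  ],
)

```text
time: 46.42
eef_pos: [0.5118, 0.3311, 0.2695]
tool_rot: [-3.115, 0.4, -0.003]
wrist_force: [-0.2, 0.5, 0.5]
gripper_width: 0.998
gripper_force: 0.0
```

>>> send_rows(
  rows=[
    [0, 0, 0, 0, 0, 0, 0],
    [0, 0, 0, 0, 0, 0, -1],
    [0, 0, 0, 0, 0, 0, -1],
    [0, 0, 0, 0, 0, 0, -1],
    [0, 0, 0, 0, 0, 0, -1],
    [0, 0, 0, 0, 0, 0, -1],
    [0, 0, 0, 0, 0, 0, -1],
  ],
)

```text
time: 47.0
eef_pos: [0.5114, 0.3316, 0.2699]
tool_rot: [-3.115, 0.399, -0.002]
wrist_force: [-1.4, -0.8, 5.9]
gripper_width: 0.29
gripper_force: 58.7
```

>>> send_rows(
  rows=[
    [0.009, 0.262, 0, 0, 0, -0.0444, -1],
    [0.009, 0.262, 0, 0, 0, -0.0444, -1],
    [0.009, 0.262, 0, 0, 0, -0.0444, -1],
    [0.009, 0.262, 0, 0, 0, -0.0444, -1],
    [0.009, 0.262, 0, 0, 0, -0.0444, -1],
    [0.009, 0.262, 0, 0, 0, -0.0444, -1],
    [0, 0, 0, 0, 0, 0, -1],
    [0, 0, 0, 0, 0, 0, -1],
  ],
)

```text
time: 47.67
eef_pos: [0.5043, 0.2051, 0.2698]
tool_rot: [-3.131, -0.256, 0.002]
wrist_force: [-5.1, -0.7, 8.9]
gripper_width: 0.287
gripper_force: 61.1
```

>>> send_rows(
  rows=[
    [0.009, 0.262, 0, 0, 0, -0.0444, -1],
    [0.009, 0.262, 0, 0, 0, -0.0444, -1],
    [0.009, 0.262, 0, 0, 0, -0.0444, -1],
    [0.009, 0.262, 0, 0, 0, -0.0444, -1],
    [0.009, 0.262, 0, 0, 0, -0.0444, -1],
    [0.009, 0.262, 0, 0, 0, -0.0444, -1],
    [0, 0, 0, 0, 0, 0, -1],
    [0, 0, 0, 0, 0, 0, -1],
  ],
)

```text
time: 48.33
eef_pos: [0.55, 0.0873, 0.2698]
tool_rot: [3.008, 0.901, -0.004]
wrist_force: [-6.0, -3.5, 10.8]
gripper_width: 0.287
gripper_force: 61.3
```

>>> send_rows(
  rows=[
    [0.009, 0.262, 0, 0, 0, -0.0444, -1],
    [0.009, 0.262, 0, 0, 0, -0.0444, -1],
    [0.009, 0.262, 0, 0, 0, -0.0444, -1],
    [0, 0, 0, 0, 0, 0, -1],
    [0, 0, 0, 0, 0, 0, -1],
    [0, 0, 0, 0, 0, 0, -1],
  ],
)

```text
time: 48.83
eef_pos: [0.5899, 0.0387, 0.2699]
tool_rot: [2.896, 1.211, -0.003]
wrist_force: [-5.6, -5.2, 9.4]
gripper_width: 0.288
gripper_force: 61.5
```

```bash
python3 - <<'E'
from h import *
go(.6055,.0258,.267,-40.7,1);go(.6076,.0255,.267,-40.7,1)
E
```

```text
tool y now -44.6
t48.8 p [0.5899 0.0387 0.2699] turn [ 0.001  0.002 -0.044] shift total [0.006 0.253 0.036] per row/1 [0.006 0.253 0.036] F [-5.6 -5.2  9.4] w 0.288 q7 -0.88
tool y now -44.6
t48.8 p [0.5899 0.0387 0.2699] turn [ 0.001  0.002 -0.044] shift total [0.02  0.275 0.036] per row/1 [0.02  0.275 0.036] F [-5.6 -5.2  9.4] w 0.288 q7 -0.88
```

>>> send_rows(
  rows=[
    [0.01, 0.27, 0, 0, 0, -0.0444, -1],
    [0, 0, 0, 0, 0, 0, -1],
    [0, 0, 0, 0, 0, 0, -1],
    [0, 0, 0, 0, 0, 0, -1],
  ],
)

```text
time: 49.17
eef_pos: [0.6058, 0.024, 0.2699]
tool_rot: [2.852, 1.311, -0.003]
wrist_force: [-4.6, -4.2, 7.9]
gripper_width: 0.284
gripper_force: 62.0
```

```bash
python3 - <<'E'
from h import *
go(.6076,.0255,.267,-40.7,1)
E
```

```text
tool y now -40.6
t49.2 p [0.6058 0.024  0.2699] turn [0.001 0.002 0.001] shift total [0.029 0.004 0.036] per row/1 [0.029 0.004 0.036] F [-4.6 -4.2  7.9] w 0.284 q7 -0.79
```

Tangential error is under 0.5 mm. I'll release, rise and back off, then check with the cameras.

>>> send_rows(
  rows=[
    [0, 0, 0, 0, 0, 0, 0],
    [0, 0, 0, 0, 0, 0, 1],
    [0, 0, 0, 0, 0, 0, 1],
    [0, 0, 0, 0, 0, 0, 1],
    [0, 0, -0.2, 0, 0, 0, 1],
    [0, 0, -0.4, 0, 0, 0, 1],
    [0, 0, -0.5, 0, 0, 0, 1],
    [0, 0, -0.5, 0, 0, 0, 1],
  ],
)

```text
time: 49.83
eef_pos: [0.6057, 0.0276, 0.3972]
tool_rot: [-2.853, -1.312, 0.001]
wrist_force: [1.3, 0.4, 0.7]
gripper_width: 1.0
gripper_force: 0.0
```

>>> send_rows(
  rows=[
    [0, 0, -0.2, 0, 0, 0, 1],
    [0, 0, 0, 0, 0, 0, 1],
    [0, 0, 0, 0, 0, 0, 1],
    [0, 0, 0, 0, 0, 0, 1],
  ],
)

```text
time: 50.17
eef_pos: [0.6056, 0.0274, 0.4114]
tool_rot: [-2.853, -1.312, 0.001]
wrist_force: [0.2, 0.3, -0.7]
gripper_width: 1.004
gripper_force: 0.0
```

```bash
python3 - <<'E'
from h import *
snap("scene","s6"); im2,_=snap("side","d6"); a=cv2.imread("pics/s6.png")[150:310,250:470]
im,M=snap("wrist","w16"); print(proj(M,(.6076,.0255,.253)),pose()[0])
moved("scene0","s6",[(345,190)])
cv2.imwrite("pics/c8.png",np.vstack([np.hstack([cv2.resize(a,(396,288)),cv2.resize(im2[130:290,200:420,::-1],(396,288))]),cv2.resize(im[100:260,210:430,::-1],(396,288)).repeat(2,1)[:,:792]]))
E
```

```text
[316.46805346 184.91382242] [0.60549373 0.02725809 0.41079917]
(345, 190) moved 0 0 0.89
```

View pics/c8.png

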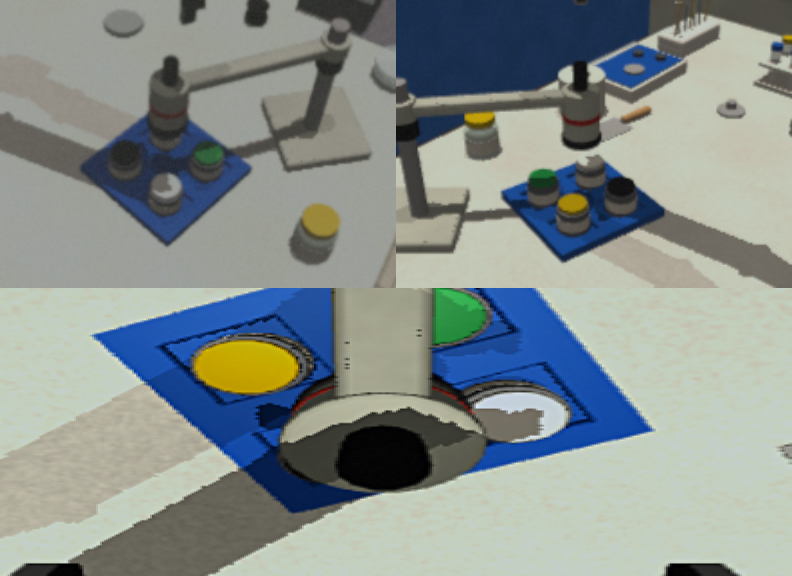

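The head disc sits at (316,184.5) against a predicted (316.5,185) for the tray's middle. All four pots are closed in their pockets, and the knob is back where it began in the scene view.

```bash
python3 -c "
from plant import ctrl
print(ctrl.sign_off())"
```

```text
the job is handed in; nothing more can be done
None
```

Job handed in at about 50 s: the camera was swung aside, all four pots are in their own pockets with lids fully home, and the lens is back over the middle of the tray; I viewed 15 pictures, one over the limit of 14.

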